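# Draw a circuit-board module home with its cam lock

### The job

Push the circuit-board module gently along its rails until it meets the two spring plungers, so that the ball head of its bolt is inside the cam lock. Then take the flat screwdriver from the stand, seat its blade in the slot of the cam disc and turn the disc clockwise until the module is drawn fully home against its stop: the turn goes firm there, so stop then and do not force it, nor bear down hard with the blade. Put the screwdriver back upright in its hole in the stand and leave everything else where it is.

Things in the scene. Friction and masses are not known exactly. Their poses are not given: they have to be found in the camera images.
- fixture: Fixed aluminium base plate, 100 mm (x) by 250 mm (y), 10 mm thick; origin on the mat, midway between two low rails (80 mm apart, tops 22 mm above the mat); the plate runs from y = -135 to +115 mm. The module slides on it along +y. At the +y end a grey ring, 68 mm across, top 42 mm above the mat, surrounds the cam disc, whose axis is at x = 0, y = +75 mm.
- cam: Steel cam disc 52 mm across, level and flush in the grey ring, on an upright axle. Origin: on the axis at the slot's mouth, 42 mm above the mat; x runs along the slot, z up. The slot is a closed pocket 15.5 mm long, 4 mm wide, 6 mm deep, at the start within 0.1 rad of the fixture's x axis. It stays where it is left. More than 65 N on it in all (pressing, plus both edges of the twisted blade) damages it.
- stop: Dark steel stop with a face left and right of the bolt; part of the fixture, 40 mm before the cam's axis. Axes as the fixture's. More than 40 N from the module on it cracks the board.
- stop_face (a point): Point midway between the two faces of the stop, in their plane, 24 mm above the mat; axes as the fixture's. A brass sprung plunger stands 2.5 mm out of each face (towards -y); the two together push back with 1.5 N at first touch and 5 N when the module is home.
- cam_axis (a point): Same place and axes as cam; how it turns: clockwise from above it first runs free (0.05 N m), catches behind the ball at 0.5 to 1.1 rad, then draws the module in about 8 mm per rad (about 0.12 N m). The module comes home after 0.9 to 1.5 rad, depending on the bolt; the torque then climbs: at 0.22 N m it is home, near 0.3 N m is too much.
- module_front (a point): Centre of the module's front (+y) face, 24 mm above the mat, which comes to rest on the stop's faces. When the module is home this point coincides with stop_face. A steel bolt with a ball head 14 mm across points from here along +y; it is screwed in by a different amount each time, the ball's centre 28 to 32 mm out. Axes: as the module's, y towards the cam.
- module_back (a point): Centre of the outer side of the module's back wall (78 mm wide, from 10 to 40 mm above the mat, 6 mm thick), 28 mm above the mat; push here along the fixture's +y. The module is a loose aluminium tray 78 x 100 mm, 0.28 to 0.46 kg, carrying a green circuit board; 20 to 50 mm short of the plungers at the start. Sliding it takes 1 to 3.5 N. Axes: as the module's.
- driver_grip (a point): Centre of the handle of the flat screwdriver, which stands blade down in one of the stand's two holes. The handle is black, of square section 24 x 24 mm, 55 mm tall, its faces along this frame's x and y; this point is half-way up it and 87.5 mm above the blade's tip. The shaft is 8 mm thick, 60 mm from the handle's underside to the tip; 0.09 kg. The handle's underside rests on the top of the stand.
- driver_tip (a point): Middle of the tip of the screwdriver's blade; x runs along the blade's width (14 mm), y across its thickness (3 mm), z up the handle. Seated in the slot it has about 0.1 rad of play, and a held handle twists a little in the fingers under load, so the cam lags behind the hand.
- stand_hole0 (a point): Mouth of one hole of the tool stand, a fixed grey block 52 x 136 mm, 65 mm tall: hole 18 mm across, through to the mat. The holes lie 80 mm apart.
- stand_hole1 (a point): Mouth of the other hole, alike. The screwdriver stands in one hole, the nut driver in the other.
- nutdriver_center (a point): Middle of the nut driver (round black handle 20 mm thick with a ball end, about 110 mm long), which stands in the other hole, its top 115 mm above the mat; leave it there.
- spool: Bystander: yellow spool of desoldering braid, 60 mm across, 14 mm tall; origin under its centre.
- cutters: Bystander: side cutters with black grips, about 125 mm long, 12 mm tall; origin under the middle.
- spare_board: Bystander: bare circuit board 100 x 140 mm on four posts, 22 mm tall; origin under its centre.
- parts_tray: Bystander: black divided tray 90 x 120 mm, 25 mm tall; origin under its centre.
- tape: Bystander: white roll of tape, 72 mm across, 19 mm tall; origin under its centre.
- cleaner_tin: Bystander: brass tin, 62 mm across, 34 mm tall; origin under its centre.
- spare_bolts: Bystander: white block 60 x 30 mm with two spare ball bolts; 18 mm tall; origin under its centre.
There are look-alikes about, which are no part of the job. Leave any yellow look-alike of the part that bears module_front alone. Leave any green look-alike of the part that bears driver_grip alone.

How it is judged (in metres and radians):
On the way, in this order (a step that is already met when the one before it is completed fails the run):
1. the module is pushed up to the plungers: its front within 3.5 mm of the stop (y of module_front in the frame of stop_face above -0.0035 m), for 0.2 s.
2. the screwdriver's blade is seated in the cam's slot, more than 3.5 mm deep (horizontal distance between driver_tip and cam below 0.0035 m and z of driver_tip in the frame of cam below -0.0035 m), for 0.2 s.
3. the cam, turned with the screwdriver in its slot, has drawn the module home: front within 1 mm of the stop (all of step 2 and y of module_front in the frame of stop_face above -0.001 m), for 0.2 s.
At the end, for the whole second after the job is handed in: The module's front is within 1 mm of the stop and flat on the base (within 3 mm), held there by the cam, which stands turned by more than 0.7 rad; the screwdriver stands upright (within 0.15 rad) in a hole of the stand, its tip more than 55 mm below the hole's mouth; nothing is being touched (y of module_front in the frame of stop_face above -0.001 m and angle between the x axis of cam and the x axis of fixture, either way round above 0.7 rad and ((horizontal distance between driver_tip and stand_hole0 below 0.007 m and z of driver_tip in the frame of stand_hole0 below -0.055 m) or (horizontal distance between driver_tip and stand_hole1 below 0.007 m and z of driver_tip in the frame of stand_hole1 below -0.055 m)) and angle between driver_tip's own z axis and vertical below 0.15 rad and z of module_front in the frame of stop_face below 0.003 m).
It fails at once if a bystander is moved by more than 30 mm (distance of any of spool, cutters, spare_board, parts_tray, tape, cleaner_tin, spare_bolts from where it was at the start of the episode above 0.03 m).
It fails at once if the nut driver is moved by more than 20 mm (distance of nutdriver_center from where it was at the start of the episode above 0.02 m).
It fails at once if the module is clamped against the stop with more than 40 N (contact force between module and stop above 40 N).
It fails at once if the blade is pressed down hard or twisted: more than 65 N on the cam (contact force between driver and cam above 65 N).
It also fails if it takes over 72 s, if anything falls off the work surface, if the arm or the gripper's body presses on something with over 40 N, if the wrist force passes 120 N, or if a joint passes its speed limit or range.

### The arm

A 7-joint arm with a two-finger parallel gripper is mounted at the origin on the work surface. World frame = base frame: x ahead of the robot, y to its left, z up, the work surface at z = 0. Lengths are in m, angles in degrees, forces in N, time in s.
With the tool pointing down it reaches from about 0.425 to 1.025 m from the base axis. Payload 9.4 kg.
Tool frame: the origin (TCP) lies on the centre line of the jaws, within the pads' length; the fingertips stand 11 mm ahead of it and the grasp point (between the pads) lies 8 mm behind it (manip.tips_ahead is the distance from the TCP to the fingertips, in m); z points along the fingers, y is the line along which they close (so a half turn about z gives the same grasp; the last joint's range is limited). The gripper opens to 85 mm and grips with 20 to 120 N. Pads are 22 mm wide; open, the fingers measure 114 mm over their backs; the gripper's body (76 mm by 85 mm) begins 54 mm behind the grasp point. The pads swing forward as they close: fully open they stand 13 mm farther back than shut.
Start: joints at [-77.676, 34.337, -0.143, 91.639, 0.103, 54.024, -4.572], TCP at [0.209, 0.694, 0.242] pointing down, gripper open.
Joint ranges: [-147.43, 147.43], [-19.82, 112.94], [-74.19, 73.91], [6.32, 146.72], [-59.91, 239.91], [6.04, 106.73], [-150.56, 150.56]. Speed limits (degrees/s): [127.2, 127.2, 172.46, 172.46, 180, 180, 180].

### API

Orientations are given as [roll, pitch, yaw] about the fixed x, y, z axes, in that order (R = Rz(yaw) Ry(pitch) Rx(roll)).
In Python, from plant import manip, cams, workorder gives the robot as it stands. The module is installed in compiled form; this text tells all that it offers.
- The arm moves only by the tool step_arm, never from a script. Its argument "motion" is a list of rows, each an object with "translation": the shift along the tool's x, y, z as a fraction of full scale, a list of three; "rotation": the turn, a rotation vector about the tool's x, y, z as a fraction of full scale, a list of three; "claw": the gripper command: -1 is fully open, 1 is shut, values between are in proportion. In form: [{"translation": [dx, dy, dz], "rotation": [rx, ry, rz], "claw": claw}, ...]. A call has exactly 10 rows; each row is the pose to reach, as a shift and turn from the pose commanded when the call began, along the tool's axes at that moment; what a row does not reach only later rows make up. Full scale, the value 1, is 15 cm for a shift and 120 degrees for a turn. A row lasts 1/12 s, in which the tool goes at most 41.7 mm and 7.16 degrees, less where a joint would pass 70% of its speed; a pose out of reach is approached as far as the arm can. A call with a number of a shift or a turn outside -1 to 1 is refused whole. A call with a gripper value outside its range is refused whole. The fingers move at their own pace and stop on an object; "force" is the grip in N (left out, the last holds). Time passes only in rows, so rows that repeat a pose let the fingers close, or fill a call up. It gives the time, the measured TCP pose, the force, the opening and the grip force at its end, in the units of the state.
- manip.get_obs(): the state, without advancing time (a new reading comes with each control period).
- cams.get_image(name): name is "side" or "top" or "wrist"; returns a dict with "img" (400x640x3 uint8, blue, green, red), "vertical_fov" (degrees; the focal length in pixels is half the picture's height over the tangent of half this angle, whatever the lens; pixels are square), "cx", "cy" (the principal point, pixels), "extrinsics" (4x4, takes a point from world to camera coordinates). Camera axes: x right, y down, z forward; pixel columns grow to the right and rows downward; lengths in m; the calibration is good to about 2 mm. The wrist camera is an equidistant fisheye: a pixel r from the principal point sees the ray r / f radians off the axis. A picture is of the moment at which its call begins. There is no depth.
- workorder.hand_in(): hands the job in; it is judged then, once.
The state is a dict: "clock": time; "joint_pos": joint angles; "joint_vel": joint speeds; "joint_torque": joint torques, N m; "ee_pos": TCP position; "tcp_rot": TCP orientation; "contact_force": force on the tool from outside, world axes, zero at the start; "torque": the same for the moment, N m; "width": finger opening in m; "grasp_force": force on a finger pad.
Only numpy, scipy, OpenCV 4.12 (cv2) and the standard library are available. Lean on these libraries where they do the work, as an engineer would, in place of code of your own. Each camera call takes 0.05 s, during which the arm holds its last target. There are 200 camera calls.

## Working session

There is one attempt and no reset: what is moved stays moved. The work goes in short steps, Python scripts to look and compute and a tool call to move; the robot and the scene stay as the last step left them, time stands still between calls to the robot, and variables do not carry over. Pictures are saved under pics/ and viewed, at most 10 in all, crops included, and the job is handed in when it is done.

Besides the shell and the picture viewer there is one more tool, called after "Emit:" by a JSON object that holds its "name" and its "arguments". step_arm: Moves the arm, as the interface text tells. Its arguments: {"type":"object","properties":{"motion":{"type":"array","items":{"type":"object","properties":{"translation":{"type":"array","items":{"type":"number","minimum":-1,"maximum":1}},"rotation":{"type":"array","items":{"type":"number","minimum":-1,"maximum":1}},"claw":{"type":"number"}}}},"force":{"type":"number"}},"required":["motion"]}

```bash
mkdir -p pics
cat > h.py <<'E'
import numpy as np, cv2
from plant import manip, cams, workorder
def grab(n):
    d=cams.get_image(n); np.savez(f'{n}.npz',**{k:np.array(v) for k,v in d.items()}); return d
def load(n): return dict(np.load(f'{n}.npz'))
def f_of(d): return d['img'].shape[0]/2/np.tan(np.radians(float(d['vertical_fov']))/2)
def ray(d,u,v,fish=False):
    f=f_of(d); x=(u-d['cx'])/f; y=(v-d['cy'])/f
    if fish:
        r=np.hypot(x,y); s=np.sin(r)/max(r,1e-9); c=np.array([x*s,y*s,np.cos(r)])
    else: c=np.array([x,y,1.])
    T=np.array(d['extrinsics']); R=T[:3,:3]; return -R.T@T[:3,3], R.T@c
def at(d,u,v,z,fish=False):
    o,r=ray(d,float(u),float(v),fish); return o+r*(z-o[2])/r[2]
def proj(d,p,fish=False):
    T=np.array(d['extrinsics']); c=T[:3,:3]@np.array(p,float)+T[:3,3]; f=f_of(d)
    if fish:
        r=np.hypot(c[0],c[1]); th=np.arctan2(r,c[2]); k=th/max(r,1e-9); return np.array([d['cx']+f*c[0]*k,d['cy']+f*c[1]*k])
    return np.array([d['cx']+f*c[0]/c[2],d['cy']+f*c[1]/c[2]])
E
python3 - <<'E'
from h import *
np.set_printoptions(precision=4,suppress=True)
for n in('top','side','wrist'):
    d=grab(n); cv2.imwrite(f'pics/{n}0.png',d['img']); print(n,d['vertical_fov'],d['cx'],d['cy']); print(np.array(d['extrinsics']))
print(manip.get_obs(), manip.tips_ahead)
E
```

```text
top 52.80798118415128 316.19230534265176 197.84083316025266
[[-0.0074 -0.9997  0.0219 -0.0045]
 [-0.9977  0.0059 -0.0673  0.554 ]
 [ 0.0671 -0.0223 -0.9975  1.0225]
 [ 0.      0.      0.      1.    ]]
side 51.61518362128145 317.9565032378187 199.41497470186295
[[-0.9865 -0.1625  0.0195  0.5615]
 [-0.1098  0.5689 -0.815   0.1276]
 [ 0.1214 -0.8062 -0.5791  1.1176]
 [ 0.      0.      0.      1.    ]]
wrist 65.70646984690485 324.5206133437799 201.26849339877134
[[ 0.2886  0.9575 -0.0025 -0.7244]
 [ 0.9128 -0.2743  0.3026 -0.0388]
 [ 0.2891 -0.0896 -0.9531  0.382 ]
 [ 0.      0.      0.      1.    ]]
{'clock': 0.15, 'joint_pos': array([-77.6767,  34.3761,  -0.1439,  91.6691,   0.1047,  54.0235,
        -4.5715]), 'joint_vel': array([-0.0233, -0.1104, -0.0628, -0.1367,  0.0947, -0.024 , -0.0135]), 'joint_torque': array([  0.0032, -77.7   ,   1.5667, -25.8235,   0.0125,   0.0068,
         0.    ]), 'ee_pos': array([0.2085, 0.694 , 0.2416]), 'tcp_rot': array([-179.932 ,    0.0089,  163.2856]), 'contact_force': array([-0.2123,  0.6081,  0.0679]), 'torque': array([-0.0161,  0.0109, -0.042 ]), 'grasp_force': 0.0, 'width': 0.0853964394229946} 0.011
```

View pics/top0.png

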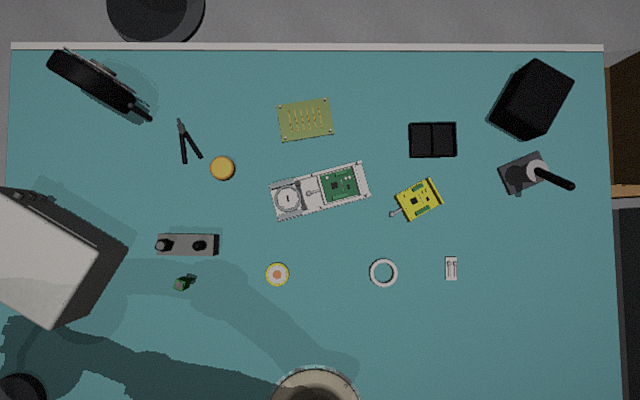

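View pics/side0.png

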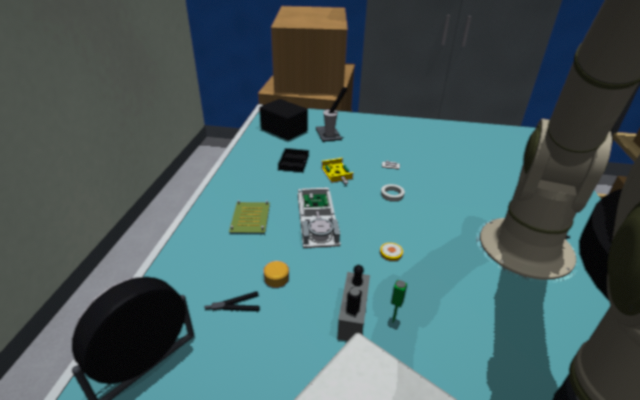

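Top view: the fixture is at (320,190), with the cam at (287,199) and the module's green board at (340,184). The yellow look-alike is at (418,200) and the green screwdriver look-alike at (185,282). The stand is at (187,245), with black tools at (163,245) and (199,245). I'll enlarge these to tell them apart.

Run:
```python
from h import *
t=load('top')['img']; s=load('side')['img']; w=load('wrist')['img']
a=cv2.resize(t[155:225,262:376],(570,350),interpolation=cv2.INTER_CUBIC)
b=cv2.resize(t[225:295,150:225],(225,210),interpolation=cv2.INTER_CUBIC)
c=cv2.resize(s[255:345,330:415],(225,238),interpolation=cv2.INTER_CUBIC)
o=np.zeros((600,800,3),np.uint8); o[:350,:570]=a; o[:210,572:797]=b; o[215:453,572:797]=c
o[352:600,:397]=cv2.resize(w,(397,248))
cv2.imwrite('pics/crop1.png',o)
```

```text
(no output)
```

View pics/crop1.png

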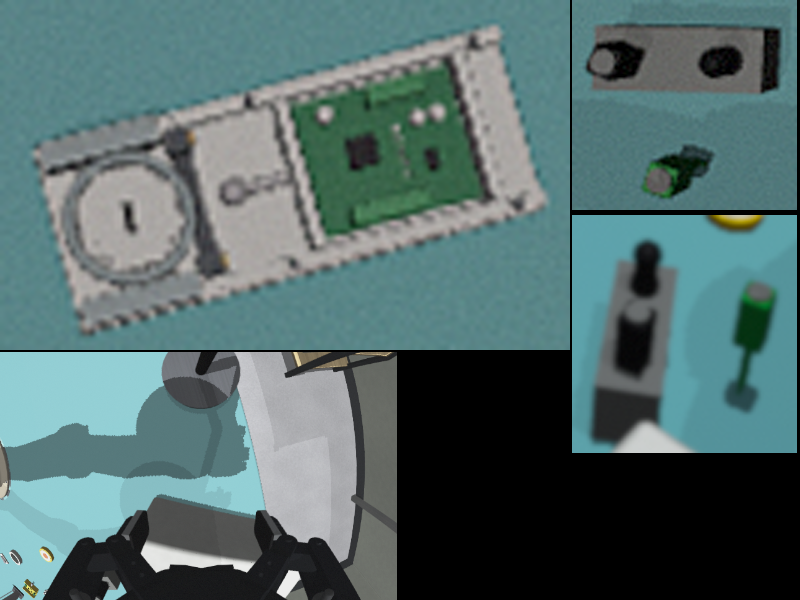

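Run:
```python
from h import *
np.set_printoptions(precision=4,suppress=True)
d=load('top'); o=np.array([262,155])
P=lambda x,y,z:at(d,o[0]+(x-2)/5,o[1]+(y-2)/5,z)
cs=[P(83,333,.01),P(37,148,.01),P(498,28,.01),P(548,205,.01)]
for c in cs: print(c)
print([np.linalg.norm(cs[i]-cs[(i+1)%4]) for i in range(4)])
v=(cs[0]+cs[1]-cs[2]-cs[3])[:2]; yaw=np.degrees(np.arctan2(v[1],v[0]))-90; print('fixture yaw',yaw)
ctr=sum(cs)/4; print('ctr',ctr)
cam=P(130,217,.042); print('cam',cam)
u=v/np.linalg.norm(v); print('cam from ctr along y (85 exp)',(cam-ctr)[:2]@u)
print('module back edge mid',P(468,128,.04), 'ball',P(232,190,.024),'front edge',P(295,175,.04))
for p in (P(468,128,.04),P(295,175,.04)): print('y in fixture',(p-cam)[:2]@u+.075)
print('driver top', at(d,150+601/3-572/3,225+62/3,.12), 'nut', at(d,150+(720-572)/3,225+62/3,.115))
s=load('side'); print('driver top from side',at(s,330+(638-572)*85/225,255+(312-215)*90/238,.12))
print('nut side',at(s,330+(648-572)*85/225,255+(242-215)*90/238,.115))
# stand corners top z=.065
for x,y in((595,25),(768,30),(762,92),(593,90)): print('stand',at(d,150+(x-572)/3,225+y/3,.065))
```

```text
[0.4945 0.0905 0.01  ]
[0.5909 0.1143 0.01  ]
[ 0.653  -0.1275  0.01  ]
[ 0.5596 -0.1523  0.01  ]
[np.float64(0.09932247558888427), np.float64(0.24968358904549), np.float64(0.09671127072114342), np.float64(0.2514035571121414)]
fixture yaw 14.71060995719202
ctr [ 0.5745 -0.0187  0.01  ]
cam [0.5524 0.0645 0.042 ]
cam from ctr along y (85 exp) 0.08609250930913834
module back edge mid [ 0.5969 -0.1073  0.04  ] ball [0.5672 0.0129 0.024 ] front edge [ 0.5734 -0.0191  0.04  ]
y in fixture -0.10247766858748229
y in fixture -0.011119100396392786
driver top [0.4393 0.3541 0.12  ] nut [0.4383 0.265  0.115 ]
driver top from side [0.4394 0.3528 0.12  ]
nut side [0.4382 0.2724 0.115 ]
stand [0.4665 0.3794 0.065 ]
stand [0.4614 0.2397 0.065 ]
stand [0.4114 0.2441 0.065 ]
stand [0.4142 0.38   0.065 ]
```

Emit:
{"name": "step_arm", "arguments": {"motion": [{"translation":[-0.2,-0.2,0],"rotation":[0,0,0.05],"claw":-1},{"translation":[-0.4,-0.4,0],"rotation":[0,0,0.1],"claw":-1},{"translation":[-0.6,-0.6,0],"rotation":[0,0,0.15],"claw":-1},{"translation":[-0.8,-0.8,0],"rotation":[0,0,0.2],"claw":-1},{"translation":[-1,-1,0],"rotation":[0,0,0.25],"claw":-1},{"translation":[-1,-1,0],"rotation":[0,0,0.3],"claw":-1},{"translation":[-1,-1,0],"rotation":[0,0,0.35],"claw":-1},{"translation":[-1,-1,0],"rotation":[0,0,0.4],"claw":-1},{"translation":[-1,-1,0],"rotation":[0,0,0.45],"claw":-1},{"translation":[-1,-1,0],"rotation":[0,0,0.488],"claw":-1}]}}

```text
clock: 0.98
ee_pos: [0.309, 0.5074, 0.2422]
tcp_rot: [-180.0, 0.0, 104.4]
contact_force: [-0.1, 0.4, -1.2]
width: 0.0851
grasp_force: 0.0
```

Emit:
{"name": "step_arm", "arguments": {"motion": [{"translation":[-0.15,0.1,0],"rotation":[0,0,0],"claw":-1},{"translation":[-0.35,0.2,0],"rotation":[0,0,0],"claw":-1},{"translation":[-0.55,0.3,0],"rotation":[0,0,0],"claw":-1},{"translation":[-0.75,0.4,0],"rotation":[0,0,0],"claw":-1},{"translation":[-0.9,0.5,0],"rotation":[0,0,0],"claw":-1},{"translation":[-1,0.6,0],"rotation":[0,0,0],"claw":-1},{"translation":[-1,0.6,0],"rotation":[0,0,0],"claw":-1},{"translation":[-1,0.6,0],"rotation":[0,0,0],"claw":-1},{"translation":[-1,0.6,0],"rotation":[0,0,0],"claw":-1},{"translation":[-1,0.6,0],"rotation":[0,0,0],"claw":-1}]}}

```text
clock: 1.82
ee_pos: [0.4332, 0.3862, 0.2421]
tcp_rot: [-180.0, -0.0, 104.8]
contact_force: [0.2, 0.5, 1.3]
width: 0.0851
grasp_force: 0.0
```

```bash
cat >> h.py <<'E'
from scipy.spatial.transform import Rotation as Ro
def to(p,yaw=None,cur=None):
    """fractions of full scale from the present pose to p (world), yaw (deg), tool down"""
    o=manip.get_obs(); c=np.array(o['ee_pos']); R=Ro.from_euler('xyz',o['tcp_rot'],degrees=True)
    t=R.inv().apply(np.array(p)-c)/.15
    G=Ro.from_euler('xyz',[180,0,o['tcp_rot'][2] if yaw is None else yaw],degrees=True)
    r=np.degrees((R.inv()*G).as_rotvec())/120
    print('trans',t.round(4),'rot',r.round(4)); return t,r
E
python3 - <<'E'
from h import *
d=grab('wrist'); cv2.imwrite('pics/w1.png',cv2.resize(d['img'],(800,500))); o=manip.get_obs(); print(o['clock'],o['ee_pos'],o['tcp_rot'],o['joint_pos'])
for p in((.4393,.3535,.12),(.4383,.268,.115)): print(proj(d,p,True)*1.25)
E
```

```text
1.8667 [0.43317095 0.38625532 0.24213174] [-1.79969558e+02 -1.04324471e-02  1.04835128e+02] [-58.84632687  25.01923367  16.32555889 111.7378336   -9.78621157
  44.57611232 -22.13950431]
[402.88252713 291.9631132 ]
[375.59581733 380.33759165]
```

View pics/w1.png

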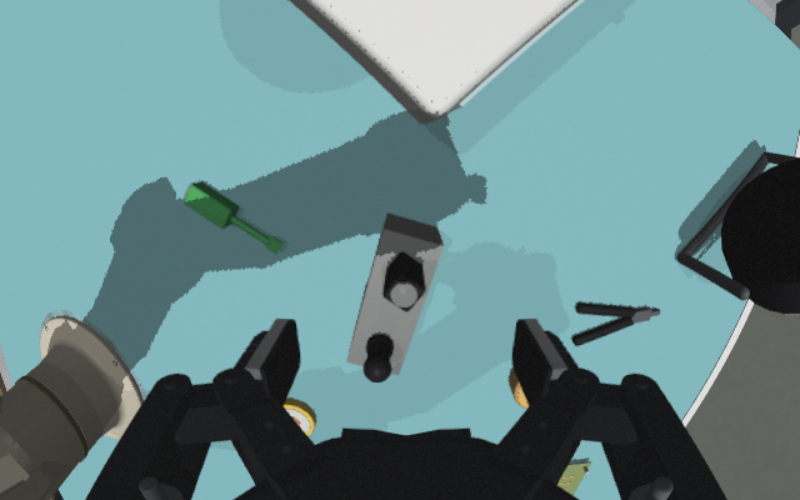

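The wrist view shows the stand. The screwdriver's square black handle tops out at (404,293), which matches the projection, and the nut driver's ball is at (377,370). The green look-alike lies at (230,220). Next I'll go over the fixture.

Emit:
{"name": "step_arm", "arguments": {"motion": [{"translation":[-0.2,0.05,0],"rotation":[0,0,0],"claw":-1},{"translation":[-0.45,0.1,0],"rotation":[0,0,0],"claw":-1},{"translation":[-0.7,0.15,0],"rotation":[0,0,0],"claw":0},{"translation":[-0.95,0.2,0],"rotation":[0,0,0],"claw":1},{"translation":[-1,0.22,0],"rotation":[0,0,0],"claw":1},{"translation":[-1,0.22,0],"rotation":[0,0,0],"claw":1},{"translation":[-1,0.22,0],"rotation":[0,0,0],"claw":1},{"translation":[-1,0.22,0],"rotation":[0,0,0],"claw":1},{"translation":[-1,0.22,0],"rotation":[0,0,0],"claw":1},{"translation":[-1,0.22,0],"rotation":[0,0,0],"claw":1}]}}

```text
clock: 2.7
ee_pos: [0.5035, 0.2502, 0.2422]
tcp_rot: [-180.0, -0.0, 104.9]
contact_force: [0.2, 0.1, 0.6]
width: 0.0003
grasp_force: 0.0
```

Emit:
{"name": "step_arm", "arguments": {"motion": [{"translation":[-0.2,0,0],"rotation":[0,0,0],"claw":1},{"translation":[-0.45,0,0],"rotation":[0,0,0],"claw":1},{"translation":[-0.7,0,0],"rotation":[0,0,0],"claw":1},{"translation":[-0.9,0,0],"rotation":[0,0,0],"claw":1},{"translation":[-1,0,0],"rotation":[0,0,0],"claw":1},{"translation":[-1,0,0],"rotation":[0,0,0],"claw":1},{"translation":[-1,0,0],"rotation":[0,0,0],"claw":1},{"translation":[-1,0,0],"rotation":[0,0,0],"claw":1},{"translation":[-1,0,0],"rotation":[0,0,0],"claw":1},{"translation":[-1,0,0],"rotation":[0,0,0],"claw":1}]}}

```text
clock: 3.53
ee_pos: [0.5421, 0.1052, 0.2422]
tcp_rot: [-180.0, -0.0, 104.9]
contact_force: [-0.2, 0.2, 1.0]
width: 0.0001
grasp_force: 0.0
```

Emit:
{"name": "step_arm", "arguments": {"motion": [{"translation":[-0.2,0,0],"rotation":[0,0,0],"claw":1},{"translation":[-0.4,0,0],"rotation":[0,0,0],"claw":1},{"translation":[-0.6,0,0],"rotation":[0,0,0],"claw":1},{"translation":[-0.7,0,0],"rotation":[0,0,0],"claw":1},{"translation":[-0.7,0,0],"rotation":[0,0,0],"claw":1},{"translation":[-0.7,0,0],"rotation":[0,0,0],"claw":1},{"translation":[-0.7,0,0],"rotation":[0,0,0],"claw":1},{"translation":[-0.7,0,0],"rotation":[0,0,0],"claw":1},{"translation":[-0.7,0,0],"rotation":[0,0,0],"claw":1},{"translation":[-0.7,0,0],"rotation":[0,0,0],"claw":1}]}}

```text
clock: 4.37
ee_pos: [0.569, 0.0031, 0.2423]
tcp_rot: [180.0, -0.0, 104.8]
contact_force: [0.1, 0.4, 0.1]
width: 0.0002
grasp_force: 0.0
```

```bash
cp wrist.npz wstand.npz
python3 - <<'E'
from h import *
s=load('wstand')['img'][190:310,260:390]
d=grab('wrist'); o=manip.get_obs(); print(o['clock'],o['ee_pos'],o['tcp_rot'],o['joint_pos'],o['width'])
im=np.zeros((600,800,3),np.uint8)
im[:400,:640]=d['img']; im[400:,:217]=cv2.resize(s,(217,200),interpolation=cv2.INTER_CUBIC)
c=proj(d,(.5527,.064,.042),True); print(c)
x,y=np.clip(c.astype(int),40,[600,360]); print(x,y)
im[400:600,220:420]=cv2.resize(d['img'][y-40:y+40,x-40:x+40],(200,200),interpolation=cv2.INTER_CUBIC)
m=proj(d,(.597,-.107,.04),True);print('back',m); 
cv2.imwrite('pics/w2.png',im)
E
```

```text
4.4167 [0.56899301 0.00286661 0.24230201] [ 1.79999815e+02 -8.59538224e-03  1.04798129e+02] [-18.43314469  24.31378322  17.440766   113.19795486 -10.25500919
  43.94679731  19.76301301] 0.00014494072790276633
[324.63238561 120.00319648]
324 120
back [324.02606035 267.02602266]
```

View pics/w2.png

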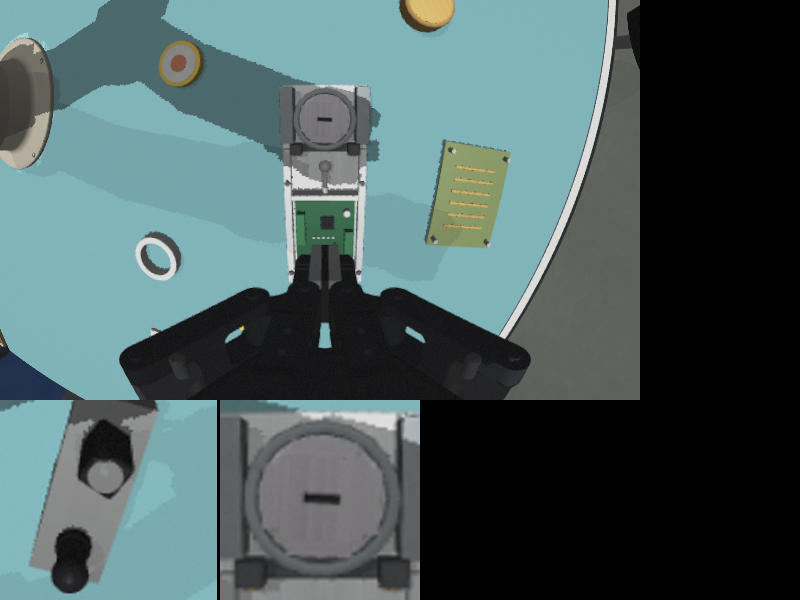

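Wrist view: the slot is at about (324.5,119.6), exactly where projected. The cam ring, stop, bolt ball (325,166) and the module's front edge (y≈193) are clear, and the fixture is square to the tool. The driver's handle stands turned about 45° to this view.

```bash
cp wrist.npz wfix.npz
python3 - <<'E'
from h import *
np.set_printoptions(precision=4,suppress=True)
d=load('wfix'); g=cv2.cvtColor(d['img'],6)
x0,y0=324,120; r=g[y0-16:y0+16,x0-16:x0+16]; m=((r<60)*255).astype(np.uint8)
n,l,st,ce=cv2.connectedComponentsWithStats(m); print(st[1:],ce[1:])
k=1+np.argmin(np.hypot(*(ce[1:]-16).T)); ys,xs=np.nonzero(l==k)
W=np.array([at(d,x+x0-16,y+y0-16,.042,True)[:2] for x,y in zip(xs,ys)]); c=W.mean(0)
w,v=np.linalg.eigh(np.cov((W-c).T)); e=v[:,1]; print('slot',c,'yaw',np.degrees(np.arctan2(e[1],e[0]))%180,'size',np.ptp((W-c)@v,axis=0))
u=np.array([-np.sin(np.radians(14.75)),np.cos(np.radians(14.75))]); O=c-.075*u; print('O',O)
print('front top edge y',(at(d,325,191,.04,True)[:2]-O)@u,(at(d,325,198,.04,True)[:2]-O)@u,'ball',(at(d,325,166,.024,True)[:2]-O)@u)
# plate left/right edges direction from rails (image x ~ 291,366 & y 280 ; 285/366 at y 150)
for z,a,b in((.022,(285,160),(288,275)),(.022,(366,160),(362,275))):
    q=at(d,*b,z,True)-at(d,*a,z,True); print('rail yaw',np.degrees(np.arctan2(-q[1],-q[0]))-90)
to([*(O-.135*u),.16])
E
```

```text
[[10 14 14  4 43]] [[16.5814 15.1163]]
slot [0.5524 0.0649] yaw 12.45107998655476 size [0.0033 0.0139]
O [ 0.5715 -0.0076]
front top edge y -0.005185365771520977 -0.013407921530350366 ball 0.02026264098796832
rail yaw 13.770132977896736
rail yaw 15.372574577633202
trans [-0.9719 -0.0025  0.5485] rot [ 0.     -0.0001 -0.    ]
```

Emit:
{"name": "step_arm", "arguments": {"motion": [{"translation":[-0.2,0,0],"rotation":[0,0,0],"claw":1},{"translation":[-0.45,0,0],"rotation":[0,0,0],"claw":1},{"translation":[-0.7,0,0.1],"rotation":[0,0,0],"claw":1},{"translation":[-0.9,0,0.2],"rotation":[0,0,0],"claw":1},{"translation":[-0.98,0,0.3],"rotation":[0,0,0],"claw":1},{"translation":[-0.98,0,0.45],"rotation":[0,0,0],"claw":1},{"translation":[-0.98,0,0.6],"rotation":[0,0,0],"claw":1},{"translation":[-0.98,0,0.75],"rotation":[0,0,0],"claw":1},{"translation":[-0.98,0,0.85],"rotation":[0,0,0],"claw":1},{"translation":[-0.98,0,0.9],"rotation":[0,0,0],"claw":1}]}}

```text
clock: 5.25
ee_pos: [0.6056, -0.1396, 0.1052]
tcp_rot: [-179.9, -0.1, 104.7]
contact_force: [-0.2, 0.7, 0.1]
width: -0.0
grasp_force: 0.0
```

Run:
```python
from h import *
u=np.array([-np.sin(np.radians(14.75)),np.cos(np.radians(14.75))]); O=np.array([.5715,-.0076])
o=manip.get_obs(); q=o['ee_pos'][:2]-O; print('fix x,y',q@[u[1],-u[0]],q@u)
to([*(O-.135*u),.031])
d=grab('wrist'); cv2.imwrite('pics/w3.png',d['img'])
```

```text
fix x,y -0.0006488651754821149 -0.13635073253527616
trans [0.0084 0.0055 0.4944] rot [-0.0012 -0.0006  0.    ]
```

View pics/w3.png

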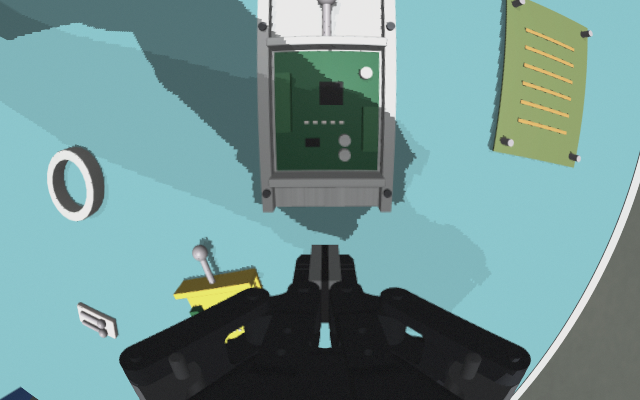

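The module's back-wall edge is at about row 187 with the fingers clear behind it at (325,250). Going down.

Emit:
{"name": "step_arm", "arguments": {"motion": [{"translation":[0,0,0.1],"rotation":[0,0,0],"claw":1},{"translation":[0,0,0.2],"rotation":[0,0,0],"claw":1},{"translation":[0,0,0.3],"rotation":[0,0,0],"claw":1},{"translation":[0,0.005,0.4],"rotation":[0,0,0],"claw":1},{"translation":[0,0.005,0.46],"rotation":[0,0,0],"claw":1},{"translation":[0,0.005,0.49],"rotation":[0,0,0],"claw":1},{"translation":[0.02,0.005,0.49],"rotation":[0,0,0],"claw":1},{"translation":[0.03,0.005,0.49],"rotation":[0,0,0],"claw":1},{"translation":[0.05,0.005,0.49],"rotation":[0,0,0],"claw":1},{"translation":[0.06,0.005,0.49],"rotation":[0,0,0],"claw":1}]}}

```text
clock: 6.13
ee_pos: [0.6052, -0.1307, 0.0346]
tcp_rot: [179.9, 0.0, 104.7]
contact_force: [-1.3, -0.6, -0.5]
width: 0.0003
grasp_force: 0.0
```

Emit:
{"name": "step_arm", "arguments": {"motion": [{"translation":[0.02,0,0],"rotation":[0,0,0],"claw":1},{"translation":[0.04,0,0],"rotation":[0,0,0],"claw":1},{"translation":[0.06,0,0],"rotation":[0,0,0],"claw":1},{"translation":[0.08,0,0],"rotation":[0,0,0],"claw":1},{"translation":[0.1,0,0],"rotation":[0,0,0],"claw":1},{"translation":[0.12,0,0],"rotation":[0,0,0],"claw":1},{"translation":[0.14,0,0],"rotation":[0,0,0],"claw":1},{"translation":[0.16,0,0],"rotation":[0,0,0],"claw":1},{"translation":[0.18,0,0],"rotation":[0,0,0],"claw":1},{"translation":[0.2,0,0],"rotation":[0,0,0],"claw":1}]}}

```text
clock: 6.97
ee_pos: [0.5972, -0.102, 0.0338]
tcp_rot: [-180.0, 0.0, 104.7]
contact_force: [1.2, -1.2, 0.3]
width: -0.0
grasp_force: 0.5
```

Run:
```python
from h import *
np.set_printoptions(precision=4,suppress=True)
u=np.array([-np.sin(np.radians(14.75)),np.cos(np.radians(14.75))]); O=np.array([.5715,-.0076])
o=manip.get_obs(); q=o['ee_pos'][:2]-O; print('fix x,y',q@[u[1],-u[0]],q@u,o['contact_force'],o['contact_force'][:2]@u)
d=grab('wrist'); cv2.imwrite('pics/w4.png',np.hstack([d['img'][:300,170:470]]))
for z,p in((.04,(325,191)),): pass
for y in(-.108,-.1):print(proj(d,[*(O+y*u),.04],True))
print('rows->y at z=.04',[(r,round((at(d,325,r,.04,True)[:2]-O)@u,4)) for r in range(150,250,10)])
col=d['img'][:300,300].mean(1); print(col[150:250].astype(int))
```

```text
fix x,y 0.0007984186731230434 -0.09778926550291965 [ 1.2217 -1.2155  0.2796] -1.4865293394464274
[323.6368 294.8521]
[323.5896 281.2837]
rows->y at z=.04 [(150, np.float64(-0.0378)), (160, np.float64(-0.042)), (170, np.float64(-0.0462)), (180, np.float64(-0.0505)), (190, np.float64(-0.0549)), (200, np.float64(-0.0593)), (210, np.float64(-0.0638)), (220, np.float64(-0.0685)), (230, np.float64(-0.0732)), (240, np.float64(-0.0781))]
[ 54  54  53  54  55  54  53  53  55  52  54  52  54  52  53  51  54  53
  52  50  54  53  51  52  52  50  52  52  52  52  49  37  29  26  30  28
  30  32  27  31  30  29  29  30  33  45  52  49  49  51  51  50  51  50
  50  52  51  51  51  51  47  50  51  48  51  52  49  50  49  50  49  49
  49  50  51  58  82  94  92  92  90  91  93  92  94  93  92  90  92  92
  93  95  95  93 105 128 140 143 143 144]
```

Emit:
{"name": "step_arm", "arguments": {"motion": [{"translation":[0.015,-0.005,0],"rotation":[0,0,0],"claw":1},{"translation":[0.03,-0.005,0],"rotation":[0,0,0],"claw":1},{"translation":[0.04,-0.005,0],"rotation":[0,0,0],"claw":1},{"translation":[0.05,-0.005,0],"rotation":[0,0,0],"claw":1},{"translation":[0.055,-0.005,0],"rotation":[0,0,0],"claw":1},{"translation":[0.06,-0.005,0],"rotation":[0,0,0],"claw":1},{"translation":[0.065,-0.005,0],"rotation":[0,0,0],"claw":1},{"translation":[0.067,-0.005,0],"rotation":[0,0,0],"claw":1},{"translation":[0.067,-0.005,0],"rotation":[0,0,0],"claw":1},{"translation":[0.067,-0.005,0],"rotation":[0,0,0],"claw":1}]}}

```text
clock: 7.85
ee_pos: [0.594, -0.0926, 0.0338]
tcp_rot: [-180.0, -0.0, 104.7]
contact_force: [-0.4, -0.1, -0.0]
width: -0.0003
grasp_force: 0.1
```

Run:
```python
from h import *
np.set_printoptions(precision=4,suppress=True)
u=np.array([-np.sin(np.radians(14.75)),np.cos(np.radians(14.75))]); O=np.array([.5715,-.0076])
o=manip.get_obs(); q=o['ee_pos'][:2]-O; print('fix x,y',q@[u[1],-u[0]],q@u,o['contact_force'],o['contact_force'][:2]@u)
d=grab('wrist'); im=d['img']; cv2.imwrite('pics/w5.png',cv2.resize(im[0:270,240:410],(378,600),interpolation=cv2.INTER_CUBIC))
print('z=.04',[(r,round((at(d,325,r,.04,True)[:2]-O)@u,4)) for r in range(0,120,10)])
```

```text
fix x,y 7.08706882559743e-05 -0.08793955583809257 [-0.3575 -0.0751 -0.015 ] 0.01842113474609982
z=.04 [(0, np.float64(0.0352)), (10, np.float64(0.0306)), (20, np.float64(0.0262)), (30, np.float64(0.0218)), (40, np.float64(0.0175)), (50, np.float64(0.0132)), (60, np.float64(0.0091)), (70, np.float64(0.0049)), (80, np.float64(0.0008)), (90, np.float64(-0.0033)), (100, np.float64(-0.0074)), (110, np.float64(-0.0115))]
```

View pics/w5.png

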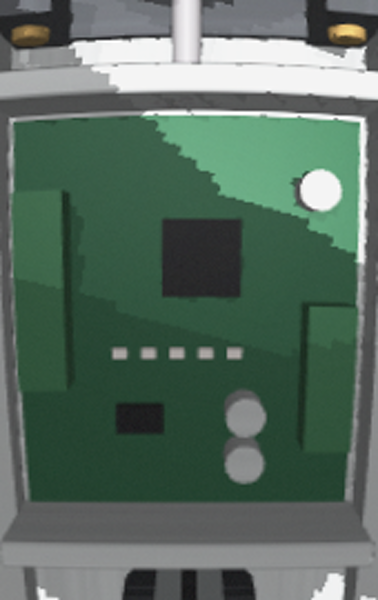

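The module's front-wall edge (crop row 62) is about 9–10 mm short of the plunger tips (brass, crop (30,36) and (348,34)). I'll push the last stretch slowly.

Emit:
{"name": "step_arm", "arguments": {"motion": [{"translation":[0.01,0,0],"rotation":[0,0,0],"claw":1},{"translation":[0.02,0,0],"rotation":[0,0,0],"claw":1},{"translation":[0.03,0,0],"rotation":[0,0,0],"claw":1},{"translation":[0.035,0,0],"rotation":[0,0,0],"claw":1},{"translation":[0.04,0,0],"rotation":[0,0,0],"claw":1},{"translation":[0.044,0,0],"rotation":[0,0,0],"claw":1},{"translation":[0.048,0,0],"rotation":[0,0,0],"claw":1},{"translation":[0.051,0,0],"rotation":[0,0,0],"claw":1},{"translation":[0.054,0,0],"rotation":[0,0,0],"claw":1},{"translation":[0.057,0,0],"rotation":[0,0,0],"claw":1}]}}

```text
clock: 8.73
ee_pos: [0.5919, -0.0844, 0.0338]
tcp_rot: [180.0, 0.0, 104.7]
contact_force: [0.0, -0.9, 0.5]
width: -0.0004
grasp_force: 0.5
```

```bash
cat > st.py <<'E'
from h import *
np.set_printoptions(precision=4,suppress=True)
u=np.array([-np.sin(np.radians(14.75)),np.cos(np.radians(14.75))]); O=np.array([.5715,-.0076])
o=manip.get_obs(); q=o['ee_pos'][:2]-O; print('fix x,y',q@[u[1],-u[0]],q@u,'F',o['contact_force'],o['contact_force'][:2]@u,'M',o['torque'],'T',o['clock'],o['ee_pos'],o['tcp_rot'],o['width'])
E
python3 st.py
```

```text
fix x,y 0.00011877532646972769 -0.0794928958306582 F [ 0.0188 -0.9161  0.5218] -0.8906713157711504 M [-0.2309 -0.0646  0.0031] T 8.7333 [ 0.5919 -0.0844  0.0338] [179.9923   0.0059 104.7214] -0.0004468167992370048
```

Emit:
{"name": "step_arm", "arguments": {"motion": [{"translation":[0.002,0,0],"rotation":[0,0,0],"claw":1},{"translation":[0.004,0,0],"rotation":[0,0,0],"claw":1},{"translation":[0.005,0,0],"rotation":[0,0,0],"claw":1},{"translation":[0.006,0,0],"rotation":[0,0,0],"claw":1},{"translation":[0.007,0,0],"rotation":[0,0,0],"claw":1},{"translation":[0.007,0,0],"rotation":[0,0,0],"claw":1},{"translation":[0.007,0,0],"rotation":[0,0,0],"claw":1},{"translation":[0.007,0,0],"rotation":[0,0,0],"claw":1},{"translation":[0.007,0,0],"rotation":[0,0,0],"claw":1},{"translation":[0.007,0,0],"rotation":[0,0,0],"claw":1}]}}

```text
clock: 9.57
ee_pos: [0.5916, -0.0836, 0.0338]
tcp_rot: [180.0, 0.0, 104.7]
contact_force: [1.9, -2.8, -0.4]
width: -0.0004
grasp_force: 1.4
```

```bash
python3 st.py
python3 - <<'E'
from h import *
d=grab('wrist'); np.savez('wpush.npz',**d)
E
```

```text
fix x,y 8.290847789782056e-05 -0.07859357455280067 F [ 1.8846 -2.8379 -0.3975] -3.2242016449339594 M [-0.5842 -0.1583  0.0435] T 9.5667 [ 0.5916 -0.0836  0.0338] [179.9948   0.011  104.718 ] -0.00040539594677769576
```

Emit:
{"name": "step_arm", "arguments": {"motion": [{"translation":[0.002,0,0],"rotation":[0,0,0],"claw":1},{"translation":[0.004,0,0],"rotation":[0,0,0],"claw":1},{"translation":[0.004,0,0],"rotation":[0,0,0],"claw":1},{"translation":[0.004,0,0],"rotation":[0,0,0],"claw":1},{"translation":[0.004,0,0],"rotation":[0,0,0],"claw":1},{"translation":[0.004,0,0],"rotation":[0,0,0],"claw":1},{"translation":[0.004,0,0],"rotation":[0,0,0],"claw":1},{"translation":[0.004,0,0],"rotation":[0,0,0],"claw":1},{"translation":[0.004,0,0],"rotation":[0,0,0],"claw":1},{"translation":[0.004,0,0],"rotation":[0,0,0],"claw":1}]}}

```text
clock: 10.45
ee_pos: [0.5914, -0.0829, 0.0338]
tcp_rot: [180.0, 0.0, 104.7]
contact_force: [0.9, -3.8, 0.4]
width: 0.0002
grasp_force: 1.9
```

```bash
python3 st.py
python3 - <<'E'
from h import *
u=np.array([-np.sin(np.radians(14.75)),np.cos(np.radians(14.75))]); O=np.array([.5715,-.0076])
d=grab('wrist'); c=d['img'][:60,280:300].mean((1,2)).astype(int); print(c)
print([(r,round((at(d,325,r,.04,True)[:2]-O)@u,4)) for r in range(0,60,5)])
E
```

```text
fix x,y 8.2071380142893e-05 -0.07788015898636504 F [ 0.8948 -3.7585  0.4262] -3.8624964956657433 M [-0.7559 -0.1864  0.0241] T 10.45 [ 0.5914 -0.0829  0.0338] [179.997    0.0046 104.7235] 0.0001731218437605098
[121  99  81  79  84  97 107 123 151 162 163 157 172 195 209 210 157 114
 122 125 126 125 125 126 127 128 128 129 121 195 242 239 224 222 222 223
 223 219 209 207 198 161  87  79  78  78  78  78  78  78 126 150 103  71
  74  75  76  76  76  76]
[(0, np.float64(0.0452)), (5, np.float64(0.0429)), (10, np.float64(0.0407)), (15, np.float64(0.0384)), (20, np.float64(0.0362)), (25, np.float64(0.034)), (30, np.float64(0.0318)), (35, np.float64(0.0297)), (40, np.float64(0.0275)), (45, np.float64(0.0254)), (50, np.float64(0.0233)), (55, np.float64(0.0212))]
```

Emit:
{"name": "step_arm", "arguments": {"motion": [{"translation":[-0.05,0,0],"rotation":[0,0,0],"claw":1},{"translation":[-0.1,0,-0.1],"rotation":[0,0,0],"claw":1},{"translation":[-0.1,0,-0.3],"rotation":[0,0,0],"claw":1},{"translation":[-0.1,0,-0.5],"rotation":[0,0,0],"claw":1},{"translation":[0.1,0,-0.7],"rotation":[0,0,0],"claw":0},{"translation":[0.3,0,-0.9],"rotation":[0,0,0],"claw":-1},{"translation":[0.5,0,-1],"rotation":[0,0,0],"claw":-1},{"translation":[0.75,0,-1],"rotation":[0,0,0],"claw":-1},{"translation":[1,0,-1],"rotation":[0,0,0],"claw":-1},{"translation":[1,0,-1],"rotation":[0,0,0],"claw":-1}]}}

```text
clock: 11.33
ee_pos: [0.5509, 0.0709, 0.1837]
tcp_rot: [-179.9, -0.3, 105.3]
contact_force: [-0.0, 1.2, -0.1]
width: 0.0724
grasp_force: 0.0
```

```bash
python3 st.py
cat > fit.py <<'E'
from h import *
from scipy.optimize import differential_evolution
def fit(d,fish,z0=.065,z1=.12,box=None,x0=(.4393,.3535),thr=45):
    g=d['img'].max(2); m=(g<thr).astype(np.uint8)
    c=proj(d,[*x0,.09],fish); B=np.zeros_like(m); cv2.circle(B,(int(c[0]),int(c[1])),box or 28,1,-1)
    def mask(p):
        x,y,a=p; a=np.radians(a); pts=[]
        for k in range(4):
            for z in(z0,z1):
                q=[x+.012*np.sqrt(2)*np.cos(a+np.pi/4+k*np.pi/2),y+.012*np.sqrt(2)*np.sin(a+np.pi/4+k*np.pi/2),z]; pts.append(proj(d,q,fish))
        h=cv2.convexHull((np.array(pts)*16).round().astype(np.int32)); M=np.zeros_like(m); cv2.fillConvexPoly(M,h,1,cv2.LINE_8,4); return M
    # fill the grey cap
    mm=cv2.morphologyEx(m*B,cv2.MORPH_OPEN,np.ones((3,3),np.uint8)); n,l,s,_=cv2.connectedComponentsWithStats(mm)
    k=1+np.argmax(s[1:,4]); cn,_=cv2.findContours((l==k).astype(np.uint8),0,1); T=np.zeros_like(m); cv2.fillConvexPoly(T,cv2.convexHull(cn[0]),1)
    r=differential_evolution(lambda p:np.count_nonzero(mask(p)!=T),[(x0[0]-.01,x0[0]+.01),(x0[1]-.01,x0[1]+.01),(0,90)],seed=1,maxiter=60,popsize=12)
    print('xy,yaw',r.x,'miss',r.fun,'of',T.sum()); return r.x
if __name__=='__main__':
    fit(load('wstand'),True)
E
python3 fit.py
```

```text
fix x,y 4.913646559221964e-05 0.08111805694297732 F [-0.0183  1.1673 -0.0612] 1.1335126153775128 M [ 0.0021  0.0357 -0.0183] T 11.3333 [0.5509 0.0709 0.1837] [-179.9223   -0.2784  105.2983] 0.07238596440974368
xy,yaw [0.43796234 0.35643262 0.13923027] miss 394.0 of 867
```

Emit:
{"name": "step_arm", "arguments": {"motion": [{"translation":[0.2,0,0],"rotation":[0,0,0],"claw":-1},{"translation":[0.45,-0.05,-0.05],"rotation":[0,0,0],"claw":-1},{"translation":[0.7,-0.1,-0.1],"rotation":[0,0,0],"claw":-1},{"translation":[0.95,-0.2,-0.1],"rotation":[0,0,0],"claw":-1},{"translation":[1,-0.24,-0.1],"rotation":[0,0,0],"claw":-1},{"translation":[1,-0.24,-0.1],"rotation":[0,0,0],"claw":-1},{"translation":[1,-0.24,-0.1],"rotation":[0,0,0],"claw":-1},{"translation":[1,-0.24,-0.1],"rotation":[0,0,0],"claw":-1},{"translation":[1,-0.24,-0.1],"rotation":[0,0,0],"claw":-1},{"translation":[1,-0.24,-0.1],"rotation":[0,0,0],"claw":-1}]}}

```text
clock: 12.17
ee_pos: [0.4811, 0.1969, 0.1988]
tcp_rot: [180.0, 0.0, 104.6]
contact_force: [-0.2, -0.5, -1.0]
width: 0.0855
grasp_force: 0.0
```

Emit:
{"name": "step_arm", "arguments": {"motion": [{"translation":[0.2,0,0],"rotation":[0,0,0],"claw":-1},{"translation":[0.45,0,0],"rotation":[0,0,0],"claw":-1},{"translation":[0.7,0,0],"rotation":[0,0,0],"claw":-1},{"translation":[0.9,0,0],"rotation":[0,0,0],"claw":-1},{"translation":[1,0,0],"rotation":[0,0,0],"claw":-1},{"translation":[1,0,0],"rotation":[0,0,0],"claw":-1},{"translation":[1,0,0],"rotation":[0,0,0],"claw":-1},{"translation":[1,0,0],"rotation":[0,0,0],"claw":-1},{"translation":[1,0,0],"rotation":[0,0,0],"claw":-1},{"translation":[1,0,0],"rotation":[0,0,0],"claw":-1}]}}

```text
clock: 13.0
ee_pos: [0.4429, 0.3416, 0.199]
tcp_rot: [180.0, 0.0, 104.6]
contact_force: [-0.3, -0.1, -0.6]
width: 0.085
grasp_force: 0.0
```

```bash
python3 st.py
python3 - <<'E'
from h import *
import fit
d=grab('wrist'); np.savez('wst2.npz',**d)
c=proj(d,(.4393,.3535,.1),True); t=proj(d,(.4393,.3535,.12),True); print(c,t)
for th in(25,35,45): fit.fit(d,True,box=45,thr=th)
x,y=c.astype(int); y0,x0=max(y-60,0),x-60
cv2.imwrite('pics/w6.png',cv2.resize(d['img'][y0:y0+120,x0:x0+120],(600,600),interpolation=cv2.INTER_CUBIC)); print(x0,y0)
E
```

```text
fix x,y -0.0354064070736375 0.37044372338344184 F [-0.297  -0.0658 -0.5567] 0.011963873476448497 M [-0.0264 -0.0208  0.0123] T 13.0 [0.4429 0.3416 0.199 ] [179.9926   0.0205 104.5763] 0.08500818469112072
[324.26423937 191.52423048] [324.24800577 199.16659978]
xy,yaw [ 0.43798459  0.36249855 28.00191726] miss 823.0 of 786
xy,yaw [ 0.43958912  0.35517183 83.38480551] miss 501.0 of 1203
xy,yaw [ 0.44020164  0.35378504 74.80364322] miss 423.0 of 1287
264 131
```

View pics/w6.png

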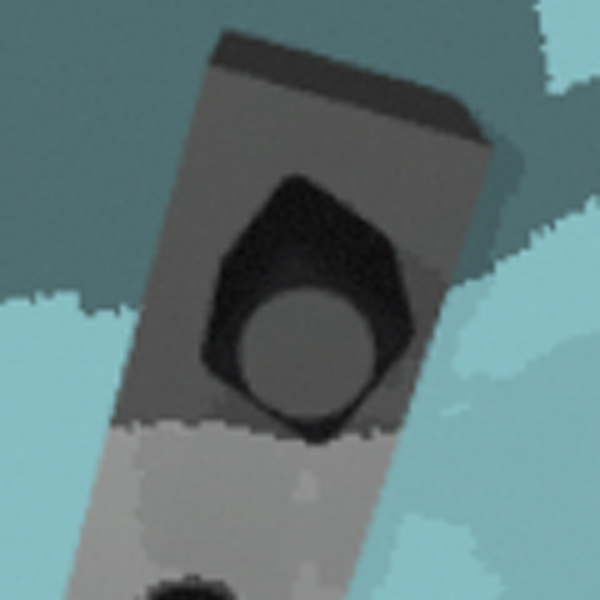

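The handle's top corners are at crop (202,355), (318,443) and (413,333), with the cap centre at (308,352). It's a square handle turned against the stand.

Run:
```python
from h import *
np.set_printoptions(precision=4,suppress=True)
d=load('wst2'); P=lambda x,y,z:at(d,264+(x-2)/5,131+(y-2)/5,z,True)[:2]
L,B,R=P(202,355,.12),P(318,443,.12),P(413,333,.12); a=lambda v:np.degrees(np.arctan2(v[1],v[0]))
print(L,B,R,'sides',np.linalg.norm(L-B),np.linalg.norm(R-B),'ang',a(B-L)%90,a(R-B)%90,'diag ctr',(L+R)/2,'cap',P(308,352,.12))
l,t,r=P(223,262,.065),P(297,175,.065),P(393,243,.065); print('under',l,t,r,'sides',np.linalg.norm(l-t),np.linalg.norm(r-t),a(t-l)%90,a(r-t)%90,(l+r)/2)
s1,s2=P(210,66,.065),P(493,147,.065); print('stand',s1,s2,np.linalg.norm(s1-s2),a(s2-s1))
e=P(110,428,.065); v=(s1-e)/np.linalg.norm(s1-e); print('stand long',a(v)); m=(s1+s2)/2; print('hole guess',m-v*.028,'end-to-nut',m-v*.108)
to([*((L+R)/2),.2])
```

```text
[0.4257 0.3481] [0.4452 0.3392] [0.4541 0.3589] sides 0.02147061576608743 0.02158137446134102 ang 65.54113374917762 65.66651520806538 diag ctr [0.4399 0.3535] cap [0.4403 0.3523]
under [0.426  0.3479] [0.4348 0.3664] [0.4543 0.3588] sides 0.020502363740468068 0.020935281995268507 64.57133691827326 68.73749476322061 [0.4401 0.3534]
stand [0.4154 0.3814] [0.4667 0.38  ] 0.05130009870003877 -1.4764379341702378
stand long 88.11372791234889
hole guess [0.4401 0.3527] end-to-nut [0.4375 0.2728]
trans [ 0.0791  0.0004 -0.0069] rot [0.0001 0.0001 0.    ]
```

Emit:
{"name": "step_arm", "arguments": {"motion": [{"translation":[0.04,0,0],"rotation":[0,0,0.05],"claw":-1},{"translation":[0.079,0,0],"rotation":[0,0,0.1],"claw":-1},{"translation":[0.079,0,0],"rotation":[0,0,0.15],"claw":-1},{"translation":[0.079,0,0],"rotation":[0,0,0.2],"claw":-1},{"translation":[0.079,0,0],"rotation":[0,0,0.25],"claw":-1},{"translation":[0.079,0,0],"rotation":[0,0,0.3],"claw":-1},{"translation":[0.079,0,0],"rotation":[0,0,0.325],"claw":-1},{"translation":[0.079,0,0.05],"rotation":[0,0,0.325],"claw":-1},{"translation":[0.079,0,0.1],"rotation":[0,0,0.325],"claw":-1},{"translation":[0.079,0,0.1],"rotation":[0,0,0.325],"claw":-1}]}}

```text
clock: 13.88
ee_pos: [0.4386, 0.3541, 0.1822]
tcp_rot: [-180.0, 0.1, 65.8]
contact_force: [0.2, -1.2, -0.8]
width: 0.0852
grasp_force: 0.0
```

```bash
python3 st.py
python3 - <<'E'
from h import *
to((.44,.3534,.088),65.6)
E
```

```text
fix x,y -0.03644593118697806 0.383589584171142 F [ 0.1597 -1.2131 -0.7922] -1.2137687606355598 M [-0.0313  0.0499  0.0227] T 13.8833 [0.4386 0.3541 0.1822] [-179.955    0.109   65.829] 0.08523947124918407
trans [0.001  0.0109 0.6281] rot [-0.0004  0.0009  0.0019]
```

Emit:
{"name": "step_arm", "arguments": {"motion": [{"translation":[0,0.01,0.12],"rotation":[0,0,0.002],"claw":-1},{"translation":[0,0.01,0.24],"rotation":[0,0,0.002],"claw":-1},{"translation":[0,0.01,0.36],"rotation":[0,0,0.002],"claw":-1},{"translation":[0,0.01,0.48],"rotation":[0,0,0.002],"claw":-1},{"translation":[0,0.01,0.57],"rotation":[0,0,0.002],"claw":-1},{"translation":[0,0.01,0.61],"rotation":[0,0,0.002],"claw":-1},{"translation":[0,0.01,0.628],"rotation":[0,0,0.002],"claw":-1},{"translation":[0,0.01,0.628],"rotation":[0,0,0.002],"claw":-1},{"translation":[0,0.01,0.628],"rotation":[0,0,0.002],"claw":-1},{"translation":[0,0.01,0.628],"rotation":[0,0,0.002],"claw":-1}]}}

```text
clock: 14.72
ee_pos: [0.441, 0.3543, 0.0903]
tcp_rot: [180.0, -0.1, 65.5]
contact_force: [0.0, 0.2, 0.5]
width: 0.0853
grasp_force: 0.0
```

Emit:
{"name": "step_arm", "arguments": {"force": 80, "motion": [{"translation":[0,0,0],"rotation":[0,0,0],"claw":-0.4},{"translation":[0,0,0],"rotation":[0,0,0],"claw":0},{"translation":[0,0,0],"rotation":[0,0,0],"claw":0.3},{"translation":[0,0,0],"rotation":[0,0,0],"claw":0.5},{"translation":[0,0,0],"rotation":[0,0,0],"claw":0.7},{"translation":[0,0,0],"rotation":[0,0,0],"claw":1},{"translation":[0,0,0],"rotation":[0,0,0],"claw":1},{"translation":[0,0,0],"rotation":[0,0,0],"claw":1},{"translation":[0,0,0],"rotation":[0,0,0],"claw":1},{"translation":[0,0,0],"rotation":[0,0,0],"claw":1}]}}

```text
clock: 15.55
ee_pos: [0.4406, 0.3542, 0.0899]
tcp_rot: [-180.0, -0.0, 65.5]
contact_force: [-1.6, -0.7, 6.7]
width: 0.0231
grasp_force: 78.1
```

```bash
python3 st.py
```

```text
fix x,y -0.03445650447548579 0.3832136070104833 F [-1.5553 -0.7127  6.7197] -0.2932096087750737 M [-0.1193  0.2659  0.0203] T 15.55 [0.4406 0.3542 0.0899] [-179.9974   -0.0241   65.4836] 0.02311383563495915
```

Emit:
{"name": "step_arm", "arguments": {"motion": [{"translation":[0,0,-0.03],"rotation":[0,0,0],"claw":1},{"translation":[0,0,-0.1],"rotation":[0,0,0],"claw":1},{"translation":[0,0,-0.2],"rotation":[0,0,0],"claw":1},{"translation":[0,0,-0.35],"rotation":[0,0,0],"claw":1},{"translation":[0,0,-0.5],"rotation":[0,0,0],"claw":1},{"translation":[0,0,-0.65],"rotation":[0,0,0],"claw":1},{"translation":[0,0,-0.8],"rotation":[0,0,0],"claw":1},{"translation":[0,0,-0.9],"rotation":[0,0,0],"claw":1},{"translation":[0,0,-0.95],"rotation":[0,0,0],"claw":1},{"translation":[0,0,-0.95],"rotation":[0,0,0],"claw":1}]}}

```text
clock: 16.38
ee_pos: [0.441, 0.3544, 0.234]
tcp_rot: [180.0, -0.2, 65.5]
contact_force: [0.6, -0.0, -1.4]
width: 0.023
grasp_force: 78.3
```

```bash
python3 st.py
python3 - <<'E'
from h import *
np.set_printoptions(precision=4,suppress=True)
d=grab('side'); o=manip.get_obs(); p=o['ee_pos']
c=proj(d,p-[0,0,.07]); print('tip',proj(d,p-[0,0,.0835]),c)
for y in(65.5,155.5):
    q=np.array([np.cos(np.radians(y)),np.sin(np.radians(y)),0])*.007; print(y,proj(d,p-[0,0,.08]+q)-proj(d,p-[0,0,.08]-q))
e=grab('wrist'); print('wrist tip',proj(e,p-[0,0,.0835],True))
x,y=c.astype(int); a=d['img'][y-30:y+30,x-24:x+24]
x2,y2=proj(e,p-[0,0,.075],True).astype(int); b=e['img'][y2-50:y2+50,x2-40:x2+40]; print(x2,y2,x,y)
cv2.imwrite('pics/tip.png',np.hstack([cv2.resize(a,(400,500),interpolation=cv2.INTER_CUBIC),cv2.resize(b,(400,500),interpolation=cv2.INTER_CUBIC)]))
E
```

```text
fix x,y -0.03399438270493028 0.3833223633951907 F [ 0.5638 -0.0041 -1.4211] -0.14747999995625038 M [ 0.0083  0.0016 -0.0112] T 16.3833 [0.441  0.3544 0.234 ] [179.9543  -0.1598  65.4851] 0.022963679850331674
tip [355.35   281.8102] [355.857  276.8729]
65.5 [-3.5964  4.4039]
155.5 [6.3252 3.074 ]
wrist tip [325.4043 213.0853]
325 217 355 276
```

View pics/tip.png

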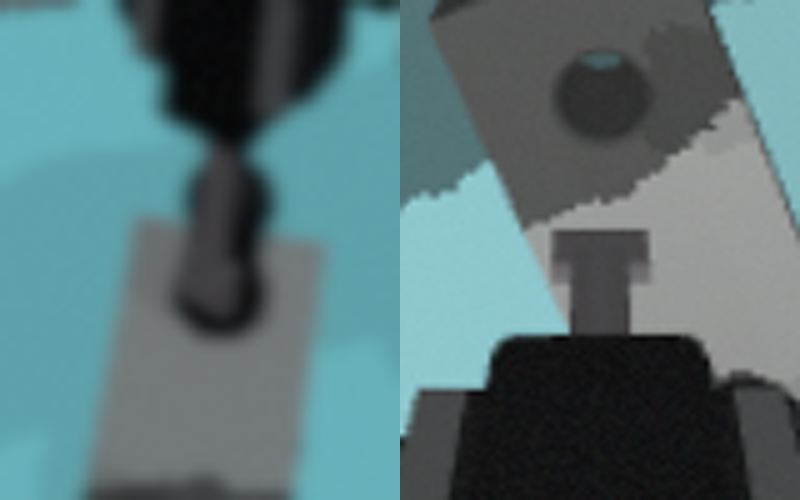

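The wrist crop shows the blade broad across the image, along the tool's y, with its end at (600,231), within 0.2 px of where I projected the tip. The empty hole is at (602,95). So the gripper yaw must be the slot yaw + 90 ≈ 102.5°.

Emit:
{"name": "step_arm", "arguments": {"motion": [{"translation":[-0.1,0.1,0],"rotation":[0,0,-0.03],"claw":1},{"translation":[-0.22,0.22,0],"rotation":[0,0,-0.07],"claw":1},{"translation":[-0.36,0.37,0],"rotation":[0,0,-0.12],"claw":1},{"translation":[-0.5,0.5,0],"rotation":[0,0,-0.17],"claw":1},{"translation":[-0.62,0.63,0],"rotation":[0,0,-0.22],"claw":1},{"translation":[-0.72,0.73,0],"rotation":[0,0,-0.27],"claw":1},{"translation":[-0.72,0.73,0],"rotation":[0,0,-0.3],"claw":1},{"translation":[-0.72,0.73,0],"rotation":[0,0,-0.308],"claw":1},{"translation":[-0.72,0.73,0],"rotation":[0,0,-0.308],"claw":1},{"translation":[-0.72,0.73,0],"rotation":[0,0,-0.308],"claw":1}]}}

```text
clock: 17.32
ee_pos: [0.4948, 0.2109, 0.2313]
tcp_rot: [-179.9, 0.0, 102.4]
contact_force: [-0.9, -0.3, 0.2]
width: 0.0232
grasp_force: 78.3
```

```bash
cp wrist.npz whole.npz
python3 - <<'E'
from h import *
d=load('whole'); print('hole',at(d,285+(602-400-2)/5,167+(95-2)/5,.065,True))
to((.5524,.0648,.16),102.5)
E
```

```text
hole [0.4400308  0.35342878 0.065     ]
trans [-1.0338  0.1667  0.4754] rot [-0.0006  0.0001 -0.001 ]
```

Emit:
{"name": "step_arm", "arguments": {"motion": [{"translation":[-0.12,0.02,0],"rotation":[0,0,0],"claw":1},{"translation":[-0.27,0.05,0],"rotation":[0,0,0],"claw":1},{"translation":[-0.45,0.08,0],"rotation":[0,0,0],"claw":1},{"translation":[-0.63,0.11,0.1],"rotation":[0,0,0],"claw":1},{"translation":[-0.8,0.14,0.2],"rotation":[0,0,0],"claw":1},{"translation":[-0.93,0.16,0.3],"rotation":[0,0,0],"claw":1},{"translation":[-1,0.166,0.4],"rotation":[0,0,0],"claw":1},{"translation":[-1,0.166,0.5],"rotation":[0,0,0],"claw":1},{"translation":[-1,0.166,0.56],"rotation":[0,0,0],"claw":1},{"translation":[-1,0.166,0.58],"rotation":[0,0,0],"claw":1}]}}

```text
clock: 18.15
ee_pos: [0.5511, 0.0702, 0.1434]
tcp_rot: [-179.8, -0.0, 102.5]
contact_force: [0.4, 0.4, -0.8]
width: 0.0232
grasp_force: 78.3
```

```bash
python3 st.py
python3 - <<'E'
from h import *
np.set_printoptions(precision=4,suppress=True)
d=grab('wrist'); o=manip.get_obs(); p=o['ee_pos']; R=Ro.from_euler('xyz',o['tcp_rot'],degrees=True)
to((.5524,.0648,.14),102.5)
t=proj(d,R.apply([0,0,.0835])+p,True); s=proj(d,(.5524,.0648,.042),True); print('tip',t,'slot',s)
x,y=(int(s[0]),int(s[1])); a=d['img'][y-35:y+45,x-50:x+50]; print(x-50,y-35)
cv2.imwrite('pics/seat.png',cv2.resize(a,(750,600),interpolation=cv2.INTER_CUBIC))
E
```

```text
fix x,y 9.005116521144757e-05 0.08039634272604862 F [ 0.3551  0.4484 -0.8195] 0.34325494806073165 M [-0.0408  0.0668 -0.022 ] T 18.15 [0.5511 0.0702 0.1434] [-179.8439   -0.0068  102.459 ] 0.023176668303519533
trans [-0.0374 -0.0006  0.025 ] rot [-0.0011 -0.0001 -0.0001]
tip [325.3326 213.4258] slot [325.4413 212.2724]
275 177
```

View pics/seat.png

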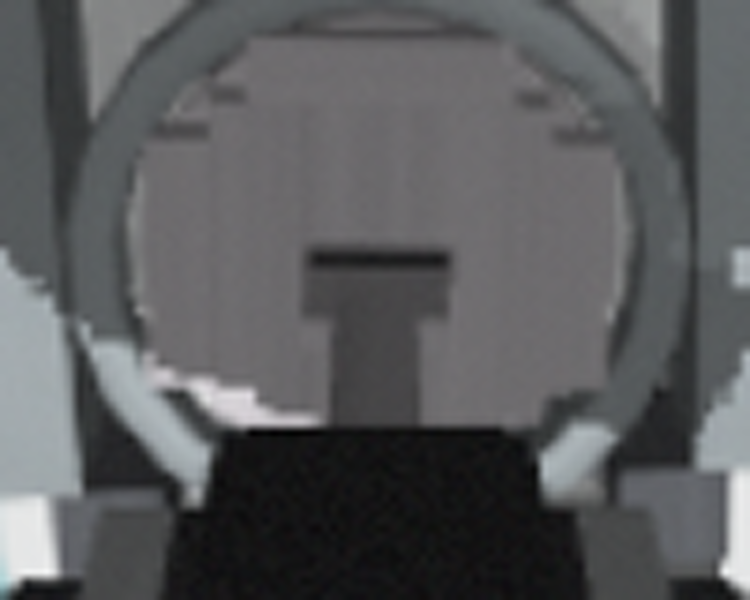

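The slot mouth (crop 309–450, row ~265) and the blade (303–451) are parallel and both match their projections. I'll align above the slot, just clear of the disc.

Emit:
{"name": "step_arm", "arguments": {"motion": [{"translation":[-0.015,0,0],"rotation":[-0.001,0,0],"claw":1},{"translation":[-0.03,0,0],"rotation":[-0.001,0,0],"claw":1},{"translation":[-0.037,0,0.03],"rotation":[-0.001,0,0],"claw":1},{"translation":[-0.037,0,0.05],"rotation":[-0.001,0,0],"claw":1},{"translation":[-0.037,0,0.07],"rotation":[-0.001,0,0],"claw":1},{"translation":[-0.037,0,0.085],"rotation":[-0.001,0,0],"claw":1},{"translation":[-0.037,0,0.085],"rotation":[-0.001,0,0],"claw":1},{"translation":[-0.037,0,0.085],"rotation":[-0.001,0,0],"claw":1},{"translation":[-0.037,0,0.085],"rotation":[-0.001,0,0],"claw":1},{"translation":[-0.037,0,0.085],"rotation":[-0.001,0,0],"claw":1}]}}

```text
clock: 19.03
ee_pos: [0.5533, 0.0638, 0.1324]
tcp_rot: [179.9, 0.0, 102.4]
contact_force: [0.4, -0.2, -1.3]
width: 0.0233
grasp_force: 78.3
```

```bash
python3 st.py
python3 - <<'E'
from h import *
np.set_printoptions(precision=4,suppress=True)
d=load('wrist'); o=manip.get_obs()
print('slot by seat pic', at(d,275+379.5/7.5-.4,177+265/7.5-.4,.042,True))
to((.5524,.0648,.1185),102.5)
d=grab('wrist'); p=o['ee_pos']; R=Ro.from_euler('xyz',o['tcp_rot'],degrees=True)
print('tip',proj(d,R.apply([0,0,.0835])+p,True),'slot',proj(d,(.5524,.0648,.042),True))
g=d['img'].max(2)
for r in range(200,226): print(r,g[r,308:344])
E
```

```text
fix x,y 0.0005738532659568263 0.07373056557104571 F [ 0.4271 -0.1786 -1.3437] -0.28148723783068874 M [-0.018  -0.0163  0.006 ] T 19.0333 [0.5533 0.0638 0.1324] [179.8701   0.001  102.4424] 0.023293324589414178
slot by seat pic [0.5521 0.065  0.042 ]
trans [ 0.0075 -0.0046  0.0928] rot [ 0.0011  0.     -0.0005]
tip [325.0257 213.3245] slot [323.8779 208.8512]
200 [110 106 107 109 107 105 106 108 109 110 112 109 110 107 108 107 108 110
 111 110 109 109 109 109 111 111 112 114 113 114 113 112 112 112 110 111]
201 [110 107 108 109 106 105 106 108 110 112 112 111 108 108 109 108 109 108
 111 110 110 108 110 110 111 112 112 113 113 113 112 112 111 111 109 111]
202 [110 107 109 106 108 105 106 108 110 111 111 110 107 108 109 109 109 109
 112 111 110 109 108 110 110 111 111 112 112 112 113 112 111 111 110 110]
203 [109 108 107 108 107 105 107 109 112 111 112 111 108 107 108 107 108 109
 112 111 110 109 110 109 109 111 113 113 113 111 113 111 112 111 109 110]
204 [110 107 109 108 107 106 106 108 110 111 112 110 108 109 108 108 108 109
 111 110 111 108 109 108 109 111 113 112 113 113 112 111 1
[... 2486 characters left out ...]
69  67  69  71  70  72
  71  73  72  73  82 106 113 112 110 113 113 112 111 112 112 110 111 110]
222 [110 106 108 108 107 107 107 110 113 113 105  74  66  67  70  71  72  72
  73  72  72  73  80 105 113 112 111 113 112 112 112 111 113 109 111 111]
223 [110 107 109 107 107 105 107 109 112 112 105  74  68  68  69  71  72  72
  73  74  74  72  80 103 111 112 112 113 112 113 112 111 112 109 111 112]
224 [110 107 107 107 108 106 105 108 110 111 107  75  66  66  68  69  70  73
  72  72  71  75  80 103 111 113 114 112 113 112 112 111 111 108 111 111]
225 [108 107 107 109 106 106 106 107 109 110 107  76  66  68  69  69  70  72
  74  73  73  73  80 103 110 115 115 113 113 112 111 112 111 110 111 110]
```

Run:
```python
from h import *
np.set_printoptions(precision=4,suppress=True)
d=load('wrist'); o=manip.get_obs(); p=o['ee_pos']; R=Ro.from_euler('xyz',o['tcp_rot'],degrees=True)
for x in(0,-.0005,-.001,-.0015,-.002): print(x,[proj(d,R.apply([x+.0015,0,z])+p,True).round(2) for z in(.0835,.0849)])
S=at(d,323.4+.5,208.5+.4,.042,True); print('slot',S)
q=R.inv().apply(S-p); print('slot in tool frame mm',q*1e3)
```

```text
0 [array([325.07, 211.45]), array([325.07, 210.82])]
-0.0005 [array([325.07, 212.09]), array([325.07, 211.46])]
-0.001 [array([325.07, 212.72]), array([325.07, 212.09])]
-0.0015 [array([325.07, 213.36]), array([325.07, 212.72])]
-0.002 [array([325.07, 213.99]), array([325.07, 213.35])]
slot [0.5524 0.0648 0.042 ]
slot in tool frame mm [ 1.0948 -0.8786 90.4607]
```

Emit:
{"name": "step_arm", "arguments": {"motion": [{"translation":[0.008,-0.003,0],"rotation":[0.001,0,0],"claw":1},{"translation":[0.016,-0.006,0],"rotation":[0.001,0,0],"claw":1},{"translation":[0.016,-0.006,0],"rotation":[0.001,0,0],"claw":1},{"translation":[0.016,-0.006,0],"rotation":[0.001,0,0.005],"claw":1},{"translation":[0.016,-0.006,0],"rotation":[0.001,0,0.01],"claw":1},{"translation":[0.016,-0.006,0],"rotation":[0.001,0,0.015],"claw":1},{"translation":[0.016,-0.006,0],"rotation":[0.001,0,0.02],"claw":1},{"translation":[0.016,-0.006,0],"rotation":[0.001,0,0.02],"claw":1},{"translation":[0.016,-0.006,0.01],"rotation":[0.001,0,0],"claw":1},{"translation":[0.016,-0.006,0.02],"rotation":[0.001,0,0],"claw":1}]}}

```text
clock: 19.92
ee_pos: [0.5519, 0.066, 0.1293]
tcp_rot: [180.0, 0.0, 102.5]
contact_force: [0.5, -0.3, -0.6]
width: 0.0231
grasp_force: 78.3
```

```bash
python3 st.py
python3 - <<'E'
from h import *
np.set_printoptions(precision=4,suppress=True)
d=grab('wrist'); o=manip.get_obs(); p=o['ee_pos']; R=Ro.from_euler('xyz',o['tcp_rot'],degrees=True)
S=np.array([.5524,.0648,.042]); print(R.inv().apply(S-p)*1e3,proj(d,S,True))
g=d['img'].max(2)
for r in range(205,220): print(r,g[r,312:340])
E
```

```text
fix x,y -0.00023987042067564812 0.07618173054131087 F [ 0.5334 -0.2588 -0.5701] -0.3860908458382182 M [ 0.0638 -0.0014  0.0026] T 19.9167 [0.5519 0.066  0.1293] [179.9879   0.0031 102.5466] 0.023098106456529578
[-1.3328  0.3955 87.0612] [325.3108 213.1705]
205 [108 109 106 106 108 110 111 111 111 108 108 108 107 108 109 111 110 109
 109 108 108 110 111 113 112 113 114 113]
206 [108 107 107 106 107 111 110 113 111 108 107 108 109 107 109 110 111 109
 107 109 108 110 113 114 112 112 112 112]
207 [107 108 106 105 106 110 111 112 111 108 109 109 109 107 109 109 111 109
 109 108 107 108 111 114 113 113 114 114]
208 [109 108 104 105 108 109 111 112 111 109 107 108 109 109 108 110 111 110
 109 109 109 110 111 114 114 113 114 112]
209 [108 108 106 106 108 110 111 111 112 109 109 108 108 107 107 110 110 111
 107 108 109 111 109 112 113 114 112 113]
210 [108 108 100  83  80  82  82  86  85  84  82  84  84  85  86  88  89  89
  85  86  87  87  91  99 111 112 112 113]
211 [108 106  97  58  40  43  43  43  45  45  46  46  49  49  50  54  55  53
  54  53  53  53  60  78 108 114 114 113]
212 [108 1
[... 241 characters left out ...]
 94  77  74  74  73  74  73  72  72  74  72  74  74  74  73  73
  73  73  74  73  73  83 108 113 112 113]
215 [109 106  98  82  73  74  73  74  73  71  71  72  73  72  72  73  72  73
  72  72  73  74  80  92 109 115 113 112]
216 [107 107 105  83  75  74  73  72  72  68  69  71  70  72  72  73  72  72
  72  72  73  74  82 105 112 112 113 112]
217 [108 106 105  82  75  73  73  72  68  67  69  70  71  71  73  72  74  74
  73  73  73  73  80 112 115 112 113 112]
218 [108 107 106  83  75  74  72  70  67  67  69  71  71  70  73  72  72  74
  73  74  74  75  81 113 114 113 113 111]
219 [107 107 106  94  92  90  90  79  68  67  68  70  70  72  72  71  72  72
  79  88  90  91  94 113 113 112 112 112]
```

Emit:
{"name": "step_arm", "arguments": {"motion": [{"translation":[0.0015,0.002,0],"rotation":[0,0,0],"claw":1},{"translation":[0.0015,0.002,0],"rotation":[0,0,0],"claw":1},{"translation":[0.0015,0.002,0.004],"rotation":[0,0,0],"claw":1},{"translation":[0.0015,0.002,0.008],"rotation":[0,0,0],"claw":1},{"translation":[0.0015,0.002,0.012],"rotation":[0,0,0],"claw":1},{"translation":[0.0015,0.002,0.016],"rotation":[0,0,0],"claw":1},{"translation":[0.0015,0.002,0.02],"rotation":[0,0,0],"claw":1},{"translation":[0.0015,0.002,0.024],"rotation":[0,0,0],"claw":1},{"translation":[0.0015,0.002,0.028],"rotation":[0,0,0],"claw":1},{"translation":[0.0015,0.002,0.03],"rotation":[0,0,0],"claw":1}]}}

```text
clock: 20.8
ee_pos: [0.552, 0.0663, 0.1247]
tcp_rot: [-180.0, 0.0, 102.4]
contact_force: [0.1, 0.2, -1.3]
width: 0.0229
grasp_force: 78.3
```

```bash
python3 st.py
```

```text
fix x,y -1.2394996589252957e-05 0.07638902044623719 F [ 0.0667  0.1608 -1.2545] 0.13855518835786362 M [-0.0239  0.0437  0.0336] T 20.8 [0.552  0.0663 0.1247] [-179.9971    0.0009  102.4401] 0.022924232844570333
```

Emit:
{"name": "step_arm", "arguments": {"motion": [{"translation":[0,0,0.004],"rotation":[0,0,0],"claw":1},{"translation":[0,0,0.008],"rotation":[0,0,0],"claw":1},{"translation":[0,0,0.012],"rotation":[0,0,0],"claw":1},{"translation":[0,0,0.015],"rotation":[0,0,0],"claw":1},{"translation":[0,0,0.018],"rotation":[0,0,0],"claw":1},{"translation":[0,0,0.021],"rotation":[0,0,0],"claw":1},{"translation":[0,0,0.021],"rotation":[0,0,0],"claw":1},{"translation":[0,0,0.021],"rotation":[0,0,0],"claw":1},{"translation":[0,0,0.021],"rotation":[0,0,0],"claw":1},{"translation":[0,0,0.021],"rotation":[0,0,0],"claw":1}]}}

```text
clock: 21.63
ee_pos: [0.552, 0.0663, 0.1217]
tcp_rot: [180.0, 0.0, 102.4]
contact_force: [0.5, -0.0, -1.2]
width: 0.0229
grasp_force: 78.3
```

```bash
python3 st.py
python3 - <<'E'
from h import *
d=grab('wrist'); g=d['img'].max(2)
for r in range(206,222): print(r,g[r,312:340])
E
```

```text
fix x,y -6.660172216264092e-06 0.07640266935700249 F [ 0.4526 -0.0446 -1.1953] -0.15832961823897804 M [ 0.0285 -0.0022 -0.0275] T 21.6333 [0.552  0.0663 0.1217] [179.9991   0.0002 102.4451] 0.02287938892597052
206 [108 108 107 107 108 111 112 113 113 110 109 109 109 107 110 110 113 110
 109 108 108 109 112 113 112 114 112 113]
207 [109 107 105 107 109 111 112 111 111 110 108 108 109 107 109 110 111 110
 108 110 109 110 111 115 114 114 113 113]
208 [107 107 106 107 109 110 112 113 111 110 108 110 109 109 110 112 111 111
 109 108 110 109 111 114 113 113 114 114]
209 [108 106 106 108 110 109 110 112 112 109 109 108 109 108 110 112 112 110
 109 108 109 111 112 113 113 113 113 113]
210 [109 108 106 107 110 110 112 113 110 108 108 108 109 110 109 112 113 110
 109 109 109 111 112 114 114 113 113 114]
211 [108 107 104 108 108 110 113 113 111 109 109 110 107 108 110 112 111 111
 109 108 110 110 112 112 113 113 112 113]
212 [108 108 106 108 110 111 111 113 111 109 110 109 108 108 111 112 111 109
 108 109 109 110 112 114 114 113 113 114]
213 [109 107 105 108 110 109 112 112 110 109 108 109 108 
[... 313 characters left out ...]
 63  65  73  74  74  73  70  71  69  71  72  71  72  73  72  72
  72  73  73  72  67  64 107 111 113 114]
217 [109 102  70  73  74  74  72  72  70  68  70  70  72  72  71  72  73  71
  73  73  75  73  71  76 109 114 113 113]
218 [107 103  79  77  76  75  75  71  67  66  69  70  72  73  73  74  72  71
  72  76  77  75  75  88 108 113 113 113]
219 [108 105  92  92  92  92  87  77  67  67  71  70  71  71  73  74  72  73
  79  89  90  89  91  96 111 113 113 113]
220 [109 105 101 107 108 107 102  85  69  67  69  69  72  71  74  73  73  74
  88 101 107 107 106 107 114 113 113 113]
221 [108 107 105 112 114 112 106  82  68  66  69  70  70  70  73  74  72  74
  89 107 112 111 111 113 114 114 113 114]
```

Emit:
{"name": "step_arm", "arguments": {"motion": [{"translation":[0,0,0.002],"rotation":[0,0,0],"claw":1},{"translation":[0,0,0.004],"rotation":[0,0,0],"claw":1},{"translation":[0,0,0.006],"rotation":[0,0,0],"claw":1},{"translation":[0,0,0.006],"rotation":[0,0,0],"claw":1},{"translation":[0,0,0.006],"rotation":[0,0,0],"claw":1},{"translation":[0,0,0.006],"rotation":[0,0,0],"claw":1},{"translation":[0,0,0.006],"rotation":[0,0,0],"claw":1},{"translation":[0,0,0.006],"rotation":[0,0,0],"claw":1},{"translation":[0,0,0.006],"rotation":[0,0,0],"claw":1},{"translation":[0,0,0.006],"rotation":[0,0,0],"claw":1}]}}

```text
clock: 22.52
ee_pos: [0.5521, 0.0663, 0.1208]
tcp_rot: [180.0, 0.0, 102.4]
contact_force: [-1.3, -0.6, 1.4]
width: 0.0232
grasp_force: 78.7
```

```bash
python3 st.py
```

```text
fix x,y 3.520587661097769e-05 0.07639552180373678 F [-1.251  -0.5672  1.3674] -0.22999560648509865 M [ 0.0432  0.1014 -0.0025] T 22.5167 [0.5521 0.0663 0.1208] [179.9936   0.0007 102.4446] 0.02319843941958836
```

Seated on the slot's bottom, about 6 mm deep with about 2.5 N. Now I'll turn clockwise in stages, pivoting about the slot's centre, which is 1.4 mm behind the TCP along tool x.

Emit:
{"name": "step_arm", "arguments": {"motion": [{"translation":[0,0.0005,0],"rotation":[0,0,0.025],"claw":1},{"translation":[0,0.001,0],"rotation":[0,0,0.05],"claw":1},{"translation":[0,0.0015,0],"rotation":[0,0,0.075],"claw":1},{"translation":[-0.0003,0.002,0],"rotation":[0,0,0.1],"claw":1},{"translation":[-0.0005,0.0025,0],"rotation":[0,0,0.125],"claw":1},{"translation":[-0.0006,0.003,0],"rotation":[0,0,0.15],"claw":1},{"translation":[-0.0008,0.0035,0],"rotation":[0,0,0.175],"claw":1},{"translation":[-0.001,0.004,0],"rotation":[0,0,0.2],"claw":1},{"translation":[-0.0013,0.0047,0],"rotation":[0,0,0.25],"claw":1},{"translation":[-0.0013,0.0047,0],"rotation":[0,0,0.25],"claw":1}]}}

```text
clock: 23.35
ee_pos: [0.553, 0.0661, 0.1208]
tcp_rot: [180.0, 0.0, 72.2]
contact_force: [-0.7, -0.9, 2.1]
width: 0.023
grasp_force: 78.9
```

```bash
python3 st.py
cat > slot.py <<'E'
from h import *
d=grab('wrist'); o=manip.get_obs(); p=o['ee_pos']; R=Ro.from_euler('xyz',o['tcp_rot'],degrees=True)
print('slot in tool mm',R.inv().apply(np.array([.5524,.0648,.042])-p)*1e3)
E
python3 slot.py
```

```text
fix x,y 0.0008324878161126745 0.07598498108589338 F [-0.6659 -0.8818  2.0705] -0.683214758588879 M [-0.1043  0.0843  0.0262] T 23.35 [0.553  0.0661 0.1208] [179.973    0.02    72.1889] 0.02299169500963668
slot in tool mm [-1.41646668 -0.17834462 78.83304207]
```

Emit:
{"name": "step_arm", "arguments": {"motion": [{"translation":[0,0.0004,0],"rotation":[0,0,0.02],"claw":1},{"translation":[0,0.0008,0],"rotation":[0,0,0.04],"claw":1},{"translation":[0,0.0012,0],"rotation":[0,0,0.06],"claw":1},{"translation":[-0.0002,0.0016,0],"rotation":[0,0,0.08],"claw":1},{"translation":[-0.0003,0.002,0],"rotation":[0,0,0.1],"claw":1},{"translation":[-0.0004,0.0024,0],"rotation":[0,0,0.12],"claw":1},{"translation":[-0.0005,0.0028,0],"rotation":[0,0,0.14],"claw":1},{"translation":[-0.0006,0.0031,0],"rotation":[0,0,0.16],"claw":1},{"translation":[-0.0006,0.0031,0],"rotation":[0,0,0.16],"claw":1},{"translation":[-0.0006,0.0031,0],"rotation":[0,0,0.16],"claw":1}]}}

```text
clock: 24.23
ee_pos: [0.5534, 0.0659, 0.1208]
tcp_rot: [180.0, 0.0, 53.4]
contact_force: [0.5, -1.0, 0.7]
width: 0.0231
grasp_force: 78.8
```

```bash
python3 st.py; python3 slot.py
```

```text
fix x,y 0.0011636305072290582 0.07569982051102442 F [ 0.4717 -0.9927  0.7272] -1.080076912051507 M [-0.2314 -0.1187  0.0658] T 24.2333 [0.5534 0.0659 0.1208] [179.9732   0.0038  53.4416] 0.0231138701009926
slot in tool mm [-1.47394775 -0.11850191 78.81681303]
```

Emit:
{"name": "step_arm", "arguments": {"motion": [{"translation":[0,0.0003,0],"rotation":[0,0,0.015],"claw":1},{"translation":[0,0.0006,0],"rotation":[0,0,0.03],"claw":1},{"translation":[0,0.0009,0],"rotation":[0,0,0.045],"claw":1},{"translation":[0,0.0012,0],"rotation":[0,0,0.06],"claw":1},{"translation":[0,0.0015,0],"rotation":[0,0,0.075],"claw":1},{"translation":[-0.0002,0.0016,0],"rotation":[0,0,0.083],"claw":1},{"translation":[-0.0002,0.0016,0],"rotation":[0,0,0.083],"claw":1},{"translation":[-0.0002,0.0016,0],"rotation":[0,0,0.083],"claw":1},{"translation":[-0.0002,0.0016,0],"rotation":[0,0,0.083],"claw":1},{"translation":[-0.0002,0.0016,0],"rotation":[0,0,0.083],"claw":1}]}}

```text
clock: 25.12
ee_pos: [0.5535, 0.0658, 0.1209]
tcp_rot: [180.0, -0.0, 43.3]
contact_force: [0.3, -1.9, 1.4]
width: 0.0232
grasp_force: 78.6
```

```bash
python3 st.py
cat >> slot.py <<'E'
# gap between module front edge and stop as seen from the top camera: rows profile along fixture y
t=grab('top'); u=np.array([-np.sin(np.radians(14.75)),np.cos(np.radians(14.75))]); r=np.array([u[1],-u[0]]); O=np.array([.5715,-.0076])
g=t['img'].mean(2).astype(np.float32)
out=[]
for y in np.arange(.012,.042,.001):
    q=np.array([proj(t,[*(O+y*u+x*r),.04]) for x in np.r_[np.arange(-.03,-.012,.002),np.arange(.012,.03,.002)]],np.float32)
    out.append(int(cv2.remap(g,q[:,:1],q[:,1:],cv2.INTER_LINEAR).mean()))
print('profile',out)
E
python3 slot.py
```

```text
fix x,y 0.0012852866503822594 0.07553000963727832 F [ 0.3233 -1.8963  1.3517] -1.9160823964035592 M [-0.51   -0.3544  0.0456] T 25.1167 [0.5535 0.0658 0.1209] [179.9827  -0.0103  43.2969] 0.023171776404798776
slot in tool mm [-1.45897639e+00 -3.17964024e-02  7.88156434e+01]
profile [59, 59, 61, 62, 63, 63, 64, 64, 65, 65, 65, 66, 68, 75, 87, 102, 114, 121, 123, 118, 109, 100, 92, 87, 83, 81, 78, 77, 78, 79]
```

Emit:
{"name": "step_arm", "arguments": {"motion": [{"translation":[0,0.0003,0],"rotation":[0,0,0.015],"claw":1},{"translation":[0,0.0006,0],"rotation":[0,0,0.03],"claw":1},{"translation":[0,0.0009,0],"rotation":[0,0,0.045],"claw":1},{"translation":[0,0.0012,0],"rotation":[0,0,0.06],"claw":1},{"translation":[0,0.0015,0],"rotation":[0,0,0.075],"claw":1},{"translation":[-0.0002,0.0016,0],"rotation":[0,0,0.083],"claw":1},{"translation":[-0.0002,0.0016,0],"rotation":[0,0,0.083],"claw":1},{"translation":[-0.0002,0.0016,0],"rotation":[0,0,0.083],"claw":1},{"translation":[-0.0002,0.0016,0],"rotation":[0,0,0.083],"claw":1},{"translation":[-0.0002,0.0016,0],"rotation":[0,0,0.083],"claw":1}]}}

```text
clock: 26.05
ee_pos: [0.5536, 0.0656, 0.1208]
tcp_rot: [180.0, -0.0, 33.3]
contact_force: [2.9, -2.1, 1.4]
width: 0.0234
grasp_force: 78.8
```

```bash
python3 st.py; python3 slot.py
```

```text
fix x,y 0.0013445270518946523 0.07531969388997245 F [ 2.9112 -2.1242  1.3824] -2.795402116415346 M [-0.6515 -0.4949  0.0782] T 26.05 [0.5536 0.0656 0.1208] [179.9888  -0.0102  33.33  ] 0.023432257533243
slot in tool mm [-1.45856068e+00 -2.51869217e-02  7.88263426e+01]
profile [60, 61, 62, 63, 63, 64, 65, 65, 65, 65, 64, 64, 68, 77, 93, 107, 117, 123, 125, 118, 110, 105, 100, 94, 89, 86, 79, 75, 76, 77]
```

Emit:
{"name": "step_arm", "arguments": {"motion": [{"translation":[0,0.0007,0],"rotation":[0,0,0.01],"claw":1},{"translation":[0,0.0014,0],"rotation":[0,0,0.02],"claw":1},{"translation":[0,0.002,0],"rotation":[0,0,0.03],"claw":1},{"translation":[0,0.0024,0],"rotation":[0,0,0.04],"claw":1},{"translation":[0,0.0028,0],"rotation":[0,0,0.05],"claw":1},{"translation":[0,0.0032,0],"rotation":[0,0,0.06],"claw":1},{"translation":[0,0.0034,0],"rotation":[0,0,0.067],"claw":1},{"translation":[0,0.0034,0],"rotation":[0,0,0.067],"claw":1},{"translation":[0,0.0034,0],"rotation":[0,0,0.067],"claw":1},{"translation":[0,0.0034,0],"rotation":[0,0,0.067],"claw":1}]}}

```text
clock: 26.98
ee_pos: [0.5538, 0.0653, 0.1208]
tcp_rot: [-180.0, -0.0, 25.3]
contact_force: [1.3, -0.6, 2.9]
width: 0.0233
grasp_force: 78.9
```

```bash
python3 st.py; python3 slot.py
```

```text
fix x,y 0.001413222415311205 0.07502548567640717 F [ 1.3059 -0.6197  2.867 ] -0.9317992425694717 M [-0.2897 -0.3273  0.1278] T 26.9833 [0.5538 0.0653 0.1208] [-179.9933   -0.0009   25.3002] 0.023270328370554805
slot in tool mm [-1.49468584 -0.08345121 78.81008588]
profile [61, 61, 62, 63, 63, 63, 64, 65, 65, 65, 66, 67, 71, 80, 93, 109, 121, 128, 130, 124, 113, 105, 99, 90, 85, 83, 80, 77, 78, 79]
```

Emit:
{"name": "step_arm", "arguments": {"motion": [{"translation":[0,0.0002,0],"rotation":[0,0,0.008],"claw":1},{"translation":[0,0.0004,0],"rotation":[0,0,0.016],"claw":1},{"translation":[0,0.0006,0],"rotation":[0,0,0.024],"claw":1},{"translation":[0,0.0008,0],"rotation":[0,0,0.032],"claw":1},{"translation":[0,0.001,0],"rotation":[0,0,0.042],"claw":1},{"translation":[0,0.001,0],"rotation":[0,0,0.042],"claw":1},{"translation":[0,0.001,0],"rotation":[0,0,0.042],"claw":1},{"translation":[0,0.001,0],"rotation":[0,0,0.042],"claw":1},{"translation":[0,0.001,0],"rotation":[0,0,0.042],"claw":1},{"translation":[0,0.001,0],"rotation":[0,0,0.042],"claw":1}]}}

```text
clock: 27.92
ee_pos: [0.5538, 0.0651, 0.1208]
tcp_rot: [-180.0, 0.0, 20.3]
contact_force: [1.1, -0.2, 3.4]
width: 0.0233
grasp_force: 79.0
```

```bash
python3 st.py; python3 slot.py
```

```text
fix x,y 0.0014377325455367444 0.07484169505824396 F [ 1.1048 -0.188   3.3937] -0.46310908933315037 M [-0.0871 -0.2573  0.0772] T 27.9167 [0.5538 0.0651 0.1208] [-179.9941    0.0004   20.2508] 0.023255486389319593
slot in tool mm [-1.48803471 -0.18484257 78.79840016]
profile [61, 62, 62, 63, 63, 64, 65, 66, 67, 66, 65, 66, 70, 78, 91, 107, 119, 126, 130, 126, 115, 106, 100, 93, 86, 84, 80, 76, 77, 78]
```

Emit:
{"name": "step_arm", "arguments": {"motion": [{"translation":[0,0.0002,0],"rotation":[0,0,0.01],"claw":1},{"translation":[0,0.0004,0],"rotation":[0,0,0.02],"claw":1},{"translation":[0,0.0006,0],"rotation":[0,0,0.03],"claw":1},{"translation":[0,0.0008,0],"rotation":[0,0,0.04],"claw":1},{"translation":[0,0.001,0],"rotation":[0,0,0.05],"claw":1},{"translation":[0,0.001,0],"rotation":[0,0,0.05],"claw":1},{"translation":[0,0.001,0],"rotation":[0,0,0.05],"claw":1},{"translation":[0,0.001,0],"rotation":[0,0,0.05],"claw":1},{"translation":[0,0.001,0],"rotation":[0,0,0.05],"claw":1},{"translation":[0,0.001,0],"rotation":[0,0,0.05],"claw":1}]}}

```text
clock: 28.85
ee_pos: [0.5539, 0.065, 0.1208]
tcp_rot: [-180.0, -0.0, 14.3]
contact_force: [0.7, 0.9, 3.2]
width: 0.0232
grasp_force: 79.2
```

```bash
python3 st.py; python3 slot.py; python3 st.py
```

```text
fix x,y 0.0014732607044492332 0.07469001598297052 F [0.7422 0.8501 3.2313] 0.6330754267909386 M [ 0.0492 -0.2441  0.1554] T 28.85 [0.5539 0.065  0.1208] [-179.9963   -0.0009   14.2557] 0.023227826829448447
slot in tool mm [-1.51001447 -0.20604161 78.8012671 ]
profile [61, 63, 64, 64, 64, 65, 66, 68, 69, 70, 70, 70, 71, 74, 84, 100, 115, 124, 131, 132, 124, 112, 103, 93, 83, 81, 81, 79, 79, 79]
fix x,y 0.0014764322897416924 0.07462501770217708 F [ 0.8528 -0.1489  4.3857] -0.36113885483961017 M [ 0.0376 -0.2671  0.1568] T 28.95 [0.5539 0.0649 0.1208] [-179.9962   -0.0038   14.2441] 0.023278016245724897
```

Emit:
{"name": "step_arm", "arguments": {"motion": [{"translation":[0,0.0002,0],"rotation":[0,0,0.01],"claw":1},{"translation":[0,0.0004,0],"rotation":[0,0,0.02],"claw":1},{"translation":[0,0.0006,0],"rotation":[0,0,0.03],"claw":1},{"translation":[0,0.0006,0],"rotation":[0,0,0.04],"claw":1},{"translation":[0,0.0006,0],"rotation":[0,0,0.042],"claw":1},{"translation":[0,0.0006,0],"rotation":[0,0,0.042],"claw":1},{"translation":[0,0.0006,0],"rotation":[0,0,0.042],"claw":1},{"translation":[0,0.0006,0],"rotation":[0,0,0.042],"claw":1},{"translation":[0,0.0006,0],"rotation":[0,0,0.042],"claw":1},{"translation":[0,0.0006,0],"rotation":[0,0,0.042],"claw":1}]}}

```text
clock: 29.78
ee_pos: [0.554, 0.0648, 0.1208]
tcp_rot: [180.0, -0.0, 9.2]
contact_force: [0.3, -0.5, 3.4]
width: 0.0232
grasp_force: 79.1
```

```bash
python3 st.py; python3 slot.py; python3 st.py
```

```text
fix x,y 0.0014801777422396814 0.07451882492668524 F [ 0.299  -0.4502  3.4163] -0.5114583557557304 M [-0.0029 -0.2633  0.1095] T 29.7833 [0.554  0.0648 0.1208] [179.9989  -0.006    9.2079] 0.023151578561012114
slot in tool mm [-1.53483667 -0.20773901 78.78914801]
profile [59, 61, 62, 64, 66, 67, 70, 72, 73, 73, 73, 72, 73, 77, 82, 93, 106, 116, 123, 127, 123, 112, 103, 95, 86, 83, 83, 81, 80, 80]
fix x,y 0.001484862261372008 0.07447677762272825 F [2.0284 0.683  3.1046] 0.14402164159111772 M [-0.0256 -0.3195  0.1232] T 29.8833 [0.554  0.0648 0.1208] [179.9977  -0.0077   9.199 ] 0.02296842221465929
```

Emit:
{"name": "step_arm", "arguments": {"motion": [{"translation":[0,0.0002,0],"rotation":[0,0,0.01],"claw":1},{"translation":[0,0.0004,0],"rotation":[0,0,0.02],"claw":1},{"translation":[0,0.0006,0],"rotation":[0,0,0.03],"claw":1},{"translation":[0,0.0006,0],"rotation":[0,0,0.04],"claw":1},{"translation":[0,0.0006,0],"rotation":[0,0,0.042],"claw":1},{"translation":[0,0.0006,0],"rotation":[0,0,0.042],"claw":1},{"translation":[0,0.0006,0],"rotation":[0,0,0.042],"claw":1},{"translation":[0,0.0006,0],"rotation":[0,0,0.042],"claw":1},{"translation":[0,0.0006,0],"rotation":[0,0,0.042],"claw":1},{"translation":[0,0.0006,0],"rotation":[0,0,0.042],"claw":1}]}}

```text
clock: 30.72
ee_pos: [0.554, 0.0647, 0.1208]
tcp_rot: [180.0, -0.0, 4.2]
contact_force: [0.8, 0.5, 4.0]
width: 0.023
grasp_force: 79.1
```

```bash
python3 st.py; python3 slot.py; python3 st.py
```

```text
fix x,y 0.0014620430564543196 0.07442274221498762 F [0.7988 0.5227 3.9765] 0.30211682251209937 M [-0.0738 -0.3369  0.1297] T 30.7167 [0.554  0.0647 0.1208] [179.9997  -0.0037   4.1649] 0.022968898237608112
slot in tool mm [-1.55087722 -0.16189053 78.78944721]
profile [63, 64, 65, 67, 69, 71, 72, 73, 74, 75, 75, 76, 77, 81, 87, 96, 106, 114, 119, 123, 121, 110, 101, 92, 84, 80, 80, 80, 81, 81]
fix x,y 0.0014658985733596117 0.07445661415145784 F [ 0.2124 -0.2583  3.0483] -0.3038528165169066 M [-0.0602 -0.3005  0.1224] T 30.8167 [0.554  0.0648 0.1208] [-179.9974   -0.0013    4.1631] 0.02342137718605338
```

Emit:
{"name": "step_arm", "arguments": {"motion": [{"translation":[0,0.0002,0],"rotation":[0,0,0.01],"claw":1},{"translation":[0,0.0004,0],"rotation":[0,0,0.02],"claw":1},{"translation":[0,0.0006,0],"rotation":[0,0,0.03],"claw":1},{"translation":[0,0.0006,0],"rotation":[0,0,0.04],"claw":1},{"translation":[0,0.0006,0],"rotation":[0,0,0.042],"claw":1},{"translation":[0,0.0006,0],"rotation":[0,0,0.042],"claw":1},{"translation":[0,0.0006,0],"rotation":[0,0,0.042],"claw":1},{"translation":[0,0.0006,0],"rotation":[0,0,0.042],"claw":1},{"translation":[0,0.0006,0],"rotation":[0,0,0.042],"claw":1},{"translation":[0,0.0006,0],"rotation":[0,0,0.042],"claw":1}]}}

```text
clock: 31.65
ee_pos: [0.554, 0.0647, 0.1208]
tcp_rot: [-180.0, -0.0, -0.9]
contact_force: [1.4, 0.0, 4.5]
width: 0.0232
grasp_force: 79.2
```

```bash
python3 st.py; python3 slot.py; python3 st.py
```

```text
fix x,y 0.00144836297209835 0.07435619196379258 F [1.4182 0.0115 4.4526] -0.34993678061132444 M [-0.0843 -0.3687  0.1575] T 31.65 [0.554  0.0647 0.1208] [-179.9991   -0.0031   -0.8743] 0.023225243728205024
slot in tool mm [-1.55234515 -0.13779942 78.79497919]
profile [55, 58, 61, 62, 64, 66, 68, 70, 72, 72, 73, 74, 75, 77, 82, 88, 96, 105, 111, 113, 112, 107, 100, 92, 85, 80, 79, 78, 79, 81]
fix x,y 0.0014389601208966696 0.07436246451918473 F [ 0.1647 -0.5798  3.7563] -0.602642409114679 M [-0.1364 -0.3129  0.1625] T 31.75 [0.554  0.0647 0.1208] [-179.9984   -0.0018   -0.8738] 0.023355041726356295
```

Emit:
{"name": "step_arm", "arguments": {"motion": [{"translation":[0,0.0002,0],"rotation":[0,0,0.008],"claw":1},{"translation":[0,0.0004,0],"rotation":[0,0,0.016],"claw":1},{"translation":[0,0.0005,0],"rotation":[0,0,0.024],"claw":1},{"translation":[0,0.0005,0],"rotation":[0,0,0.03],"claw":1},{"translation":[0,0.0005,0],"rotation":[0,0,0.033],"claw":1},{"translation":[0,0.0005,0],"rotation":[0,0,0.033],"claw":1},{"translation":[0,0.0005,0],"rotation":[0,0,0.033],"claw":1},{"translation":[0,0.0005,0],"rotation":[0,0,0.033],"claw":1},{"translation":[0,0.0005,0],"rotation":[0,0,0.033],"claw":1},{"translation":[0,0.0005,0],"rotation":[0,0,0.033],"claw":1}]}}

```text
clock: 32.58
ee_pos: [0.554, 0.0646, 0.1208]
tcp_rot: [180.0, -0.0, -4.8]
contact_force: [0.8, -1.5, 4.2]
width: 0.0234
grasp_force: 79.0
```

```bash
python3 st.py; python3 slot.py; python3 st.py|grep -o 'M.*T'
```

```text
fix x,y 0.0014222841532476034 0.07424437222754963 F [ 0.7771 -1.515   4.1987] -1.662938272015403 M [-0.2531 -0.2416  0.0634] T 32.5833 [0.554  0.0646 0.1208] [179.9994  -0.0033  -4.8359] 0.023425706271134723
slot in tool mm [-1.57923599 -0.08685117 78.80704691]
profile [56, 56, 58, 59, 60, 62, 65, 66, 68, 68, 68, 68, 68, 69, 73, 79, 86, 92, 95, 97, 99, 97, 94, 89, 84, 80, 77, 75, 75, 77]
M [-0.2583 -0.2572  0.104 ] T
```

Emit:
{"name": "step_arm", "arguments": {"motion": [{"translation":[0,0.0002,0],"rotation":[0,0,0.008],"claw":1},{"translation":[0,0.0004,0],"rotation":[0,0,0.016],"claw":1},{"translation":[0,0.0005,0],"rotation":[0,0,0.024],"claw":1},{"translation":[0,0.0005,0],"rotation":[0,0,0.03],"claw":1},{"translation":[0,0.0005,0],"rotation":[0,0,0.033],"claw":1},{"translation":[0,0.0005,0],"rotation":[0,0,0.033],"claw":1},{"translation":[0,0.0005,0],"rotation":[0,0,0.033],"claw":1},{"translation":[0,0.0005,0],"rotation":[0,0,0.033],"claw":1},{"translation":[0,0.0005,0],"rotation":[0,0,0.033],"claw":1},{"translation":[0,0.0005,0],"rotation":[0,0,0.033],"claw":1}]}}

```text
clock: 33.52
ee_pos: [0.5539, 0.0645, 0.1208]
tcp_rot: [180.0, -0.0, -8.8]
contact_force: [0.6, -1.3, 4.2]
width: 0.0231
grasp_force: 79.1
```

```bash
python3 st.py; python3 slot.py; python3 st.py|grep -o 'M.*T'; python3 -c "
from h import *
d=load('wrist');g=d['img'].max(2)
for r in range(208,224): print(r,g[r,306:346])"
```

```text
fix x,y 0.0013837233238709495 0.07419789111251396 F [ 0.6193 -1.3117  4.1503] -1.426170517369039 M [-0.2998 -0.2283  0.239 ] T 33.5167 [0.5539 0.0645 0.1208] [179.9991  -0.0032  -8.7959] 0.023115164117982794
slot in tool mm [-1.61170609 -0.10641361 78.8077795 ]
profile [62, 62, 61, 61, 62, 64, 67, 68, 68, 68, 67, 66, 65, 66, 69, 74, 79, 84, 88, 89, 91, 92, 89, 84, 79, 74, 71, 71, 73, 74]
M [-0.3501 -0.2592  0.2588] T
208 [110 109 108 109 107 108 107 110 109 112 113 113 111 109 110 109 109 109
 109 114 110 111 108 109 110 110 112 113 114 114 112 113 113 111 112 111
 110 111 111 109]
209 [111 109 107 109 108 106 107 109 110 113 113 112 111 108 109 110 109 109
 110 113 113 111 110 109 110 112 111 113 114 113 114 114 113 113 113 113
 109 110 111 110]
210 [110 108 107 109 108 107 106 107 110 110 111 112 113 111 109 109 109 108
 111 111 111 111 109 108 111 109 109 113 114 113 113 113 113 112 114 112
 111 109 112 110]
211 [110 109 109 109 109 108 107 107 109 110 113 113 113 111 109 108 110 108
 109 110 112 109 110 109 109 109 111 111 109 112 113 114 113 116 125 123
 122 120 120 122]
212 [11
[... 1308 characters left out ...]
39 138 138
 137 136 134 134]
220 [110 110 112 110 121 127 131 131 115 127 129 127 122 107  80  71  72  70
  70  68  68  68  66  69  78 117 126 128 126 131 138 139 139 139 138 137
 137 136 135 134]
221 [110 109 112 111 126 133 133 132 124 138 140 140 132 111  81  71  71  70
  71  70  67  67  65  66  80 127 139 137 135 135 139 138 139 137 138 138
 137 137 136 132]
222 [110 112 120 121 130 134 135 134 127 136 139 139 130 102  78  72  72  71
  71  70  69  69  66  67  81 126 137 138 136 136 138 139 139 138 138 136
 137 137 136 134]
223 [111 118 136 137 135 135 133 135 133 136 137 138 130 102  77  72  71  71
  70  68  68  66  66  67  78 126 137 137 136 135 137 139 139 139 136 137
 136 137 135 134]
```

```bash
python3 - <<'E'
from h import *
M=[]
for i in range(5): grab('wrist'); M.append(manip.get_obs()['torque'][2])
print(np.round(M,3),manip.get_obs()['joint_pos'][6])
E
python3 slot.py
```

```text
[0.263 0.248 0.253 0.289 0.251] -57.73601392581047
slot in tool mm [-1.61058135e+00 -7.02659244e-02  7.88070986e+01]
profile [62, 61, 59, 59, 62, 66, 69, 69, 69, 68, 67, 65, 65, 66, 70, 74, 79, 84, 88, 91, 92, 92, 89, 84, 79, 74, 71, 70, 71, 72]
```

The torque holds at 0.26 N·m, so the module is home. I'll unwind the hand until the blade is unloaded.

Emit:
{"name": "step_arm", "arguments": {"motion": [{"translation":[0,0,0],"rotation":[0,0,-0.01],"claw":1},{"translation":[0,-0.0003,0],"rotation":[0,0,-0.02],"claw":1},{"translation":[0,-0.0006,0],"rotation":[0,0,-0.03],"claw":1},{"translation":[0,-0.0009,0],"rotation":[0,0,-0.04],"claw":1},{"translation":[0,-0.0012,0],"rotation":[0,0,-0.05],"claw":1},{"translation":[0,-0.0014,0],"rotation":[0,0,-0.06],"claw":1},{"translation":[0,-0.0016,0],"rotation":[0,0,-0.07],"claw":1},{"translation":[0,-0.0018,0],"rotation":[0,0,-0.08],"claw":1},{"translation":[0,-0.0018,0],"rotation":[0,0,-0.08],"claw":1},{"translation":[0,-0.0018,0],"rotation":[0,0,-0.08],"claw":1}]}}

```text
clock: 34.8
ee_pos: [0.5539, 0.065, 0.1208]
tcp_rot: [-180.0, 0.0, 0.8]
contact_force: [0.1, 0.2, 4.9]
width: 0.0235
grasp_force: 78.9
```

```bash
python3 st.py; python3 slot.py; python3 st.py|grep -o 'M.*T'; python3 -c "
from h import *
d=load('wrist');g=d['img'].max(2)
for r in range(209,219): print(r,g[r,306:346])"
```

```text
fix x,y 0.0014420434571893557 0.07465182169895954 F [0.1299 0.2176 4.8683] 0.17736799853667026 M [-0.0199 -0.1311  0.0312] T 34.8 [0.5539 0.065  0.1208] [-179.9769    0.0112    0.8036] 0.023452631293050454
slot in tool mm [-1.4724089   0.14788116 78.77516452]
profile [57, 58, 61, 62, 65, 67, 69, 71, 73, 73, 74, 76, 76, 78, 80, 85, 92, 101, 108, 113, 115, 112, 106, 97, 88, 82, 78, 77, 79, 82]
M [ 0.0371 -0.1151 -0.0348] T
209 [115 114 114 112 113 112 112 111 109 112 113 115 117 116 114 113 113 114
 111 113 114 114 116 114 111 112 113 114 115 117 116 117 118 117 116 117
 114 114 112 114]
210 [114 113 115 112 112 113 114 111 109 111 113 115 115 117 115 113 113 112
 112 112 114 114 115 114 112 111 114 114 115 116 118 117 117 117 116 116
 115 115 112 115]
211 [112 112 115 112 111 112 113 112 109 111 114 114 114 117 116 113 112 112
 110 113 112 116 114 113 113 112 114 113 115 117 117 117 117 117 117 117
 116 113 114 116]
212 [113 115 115 112 113 113 112 111 108 110 113 113 115 116 116 113 112 111
 112 112 113 115 114 113 111 113 113 114 113 116 117 118 118 118 117 116
 116 113 113 115]
213
[... 304 characters left out ...]
37 138 137
 137 135 133 135]
215 [114 114 115 113 113 112 113 110  97  86  86  90  89  85  85  84  83  83
  80  79  79  80  77  77  75  75  76  76  70  35  99 131 142 141 141 141
 140 139 137 137]
216 [114 113 113 112 112 114 114 109  91  71  72  76  75  74  73  74  74  75
  73  71  71  71  70  73  74  75  74  74  70  47 100 132 141 141 140 141
 140 138 136 137]
217 [113 114 114 113 110 112 112 109  95  73  72  76  75  74  73  75  75  75
  73  74  71  69  69  71  73  74  75  74  73  66 105 130 141 141 141 140
 140 137 137 137]
218 [113 112 113 114 113 110 112 109  95  83  75  76  74  74  73  76  74  74
  74  73  70  70  68  68  70  76  77  77  76  76 113 134 140 140 141 141
 140 138 136 137]
```

Emit:
{"name": "step_arm", "arguments": {"motion": [{"translation":[0,0,-0.02],"rotation":[0,0,0],"claw":1},{"translation":[0,0,-0.04],"rotation":[0,0,0],"claw":1},{"translation":[0,0,-0.07],"rotation":[0,0,0],"claw":1},{"translation":[0,0,-0.15],"rotation":[0,0,0],"claw":1},{"translation":[0,0,-0.3],"rotation":[0,0,0],"claw":1},{"translation":[0,0,-0.45],"rotation":[0,0,0],"claw":1},{"translation":[0,0,-0.6],"rotation":[0,0,0],"claw":1},{"translation":[0,0,-0.72],"rotation":[0,0,0],"claw":1},{"translation":[0,0,-0.78],"rotation":[0,0,0],"claw":1},{"translation":[0,0,-0.8],"rotation":[0,0,0],"claw":1}]}}

```text
clock: 35.73
ee_pos: [0.5543, 0.0648, 0.2425]
tcp_rot: [-180.0, -0.1, 0.8]
contact_force: [-0.2, -0.7, -0.9]
width: 0.0235
grasp_force: 78.6
```

```bash
python3 st.py
cat > prof.py <<'E'
from h import *
import sys
u=np.array([-np.sin(np.radians(14.75)),np.cos(np.radians(14.75))]); r=np.array([u[1],-u[0]]); O=np.array([.5715,-.0076])
def prof(t,fish,xs,z=.04,ys=np.arange(.014,.046,.001)):
    g=t['img'].mean(2).astype(np.float32); out=[]
    for y in ys:
        q=np.array([proj(t,[*(O+y*u+x*r),z],fish) for x in xs],np.float32)
        out.append(int(cv2.remap(g,q[:,:1],q[:,1:],cv2.INTER_LINEAR).mean()))
    return out
if __name__=='__main__':
    for n,f in(('wrist',True),('top',False)):
        d=grab(n)
        for a in(-.03,.02): print(n,a,prof(d,f,np.arange(a,a+.012,.002)))
    d=load('wrist'); im=d['img']; S=(.5524,.0648,.042); c=proj(d,S,True).astype(int); print(c)
    w=im[c[1]-14:c[1]+15,c[0]-14:c[0]+15].max(2); ys,xs=np.nonzero(w<60)
    W=np.array([at(d,x+c[0]-14,y+c[1]-14,.042,True)[:2] for x,y in zip(xs,ys)]); v=np.linalg.eigh(np.cov((W-W.mean(0)).T))[1][:,1]; print('slot n',len(W),W.mean(0),'yaw',np.degrees(np.arctan2(v[1],v[0]))%180)
E
python3 prof.py; cp wrist.npz wafter.npz; python3 -c "
from prof import *
print('ref pushed');d=dict(np.load('wpush.npz'));print(prof(d,True,np.arange(-.03,-.018,.002)),prof(d,True,np.arange(.02,.032,.002)))"
```

```text
fix x,y 0.001809587378396598 0.07441401006268451 F [-0.1517 -0.6875 -0.8867] -0.6262189429106466 M [ 0.0024  0.0027 -0.0281] T 35.7333 [0.5543 0.0648 0.2425] [-179.9607   -0.1116    0.8104] 0.02345825260636881
wrist -0.03 [78, 95, 101, 101, 100, 101, 101, 102, 101, 101, 101, 101, 102, 102, 115, 161, 212, 232, 233, 233, 226, 190, 106, 74, 73, 73, 73, 73, 73, 72, 72, 72]
wrist 0.02 [182, 167, 131, 96, 96, 106, 107, 106, 106, 106, 105, 105, 105, 105, 105, 137, 195, 230, 233, 233, 228, 193, 118, 98, 99, 104, 108, 108, 107, 106, 106, 106]
top -0.03 [80, 81, 80, 80, 80, 80, 81, 81, 80, 78, 77, 77, 83, 96, 118, 142, 162, 175, 181, 172, 150, 122, 99, 81, 69, 66, 67, 66, 63, 61, 64, 74]
top 0.02 [32, 34, 35, 36, 36, 37, 38, 39, 39, 40, 41, 42, 45, 47, 49, 52, 54, 55, 58, 57, 56, 59, 63, 63, 62, 64, 63, 58, 54, 58, 60, 59]
[325 178]
slot n 30 [0.55214474 0.06538611] yaw 95.08486085598786
ref pushed
[72, 72, 73, 72, 73, 72, 73, 72, 92, 113, 78, 77, 77, 137, 173, 174, 175, 176, 126, 46, 53, 70, 73, 74, 79, 97, 120, 141, 141, 158, 174, 161] [127, 127, 127, 126, 126, 126, 126, 125, 182, 154, 87, 87, 86, 226, 243, 243, 243, 243, 175, 58, 55, 95, 95, 96, 96, 114, 127, 146, 149, 151, 165, 177]
```

The cam has turned about 97° and the module's front edge sits at the stop, with no gap in the profile. I'll take the driver back to the stand.

Emit:
{"name": "step_arm", "arguments": {"motion": [{"translation":[-0.05,-0.12,0],"rotation":[0,0,-0.05],"claw":1},{"translation":[-0.12,-0.27,0],"rotation":[0,0,-0.1],"claw":1},{"translation":[-0.2,-0.43,0],"rotation":[0,0,-0.16],"claw":1},{"translation":[-0.28,-0.6,0],"rotation":[0,0,-0.215],"claw":1},{"translation":[-0.36,-0.76,0],"rotation":[0,0,-0.27],"claw":1},{"translation":[-0.44,-0.9,0],"rotation":[0,0,-0.325],"claw":1},{"translation":[-0.5,-1,0],"rotation":[0,0,-0.38],"claw":1},{"translation":[-0.5,-1,0],"rotation":[0,0,-0.435],"claw":1},{"translation":[-0.5,-1,0],"rotation":[0,0,-0.49],"claw":1},{"translation":[-0.5,-1,0],"rotation":[0,0,-0.539],"claw":1}]}}

```text
clock: 36.67
ee_pos: [0.4759, 0.2141, 0.2397]
tcp_rot: [-179.9, 0.1, 65.9]
contact_force: [-0.2, -0.5, -1.1]
width: 0.0235
grasp_force: 78.5
```

```bash
python3 st.py; python3 -c "
from h import *
to((.4406,.3545,.2425),65.5)"
```

```text
fix x,y -0.03599568050218959 0.23872482761694205 F [-0.2259 -0.5213 -1.105 ] -0.4466135702031595 M [-0.1156 -0.0135  0.0135] T 36.6667 [0.4759 0.2141 0.2397] [-179.9349    0.0932   65.8894] 0.023485992205572882
trans [ 0.7582 -0.5973 -0.0191] rot [-0.0005  0.0008  0.0032]
```

Emit:
{"name": "step_arm", "arguments": {"motion": [{"translation":[0.1,-0.08,0],"rotation":[0,0,0],"claw":1},{"translation":[0.22,-0.18,0],"rotation":[0,0,0],"claw":1},{"translation":[0.36,-0.28,0],"rotation":[0,0,0],"claw":1},{"translation":[0.5,-0.39,0],"rotation":[0,0,0],"claw":1},{"translation":[0.63,-0.49,0],"rotation":[0,0,0],"claw":1},{"translation":[0.72,-0.56,0],"rotation":[0,0,0],"claw":1},{"translation":[0.758,-0.597,0],"rotation":[0,0,0.003],"claw":1},{"translation":[0.758,-0.597,0],"rotation":[0,0,0.003],"claw":1},{"translation":[0.758,-0.597,0],"rotation":[0,0,0.003],"claw":1},{"translation":[0.758,-0.597,0],"rotation":[0,0,0.003],"claw":1}]}}

```text
clock: 37.5
ee_pos: [0.4429, 0.3527, 0.2405]
tcp_rot: [180.0, 0.1, 65.0]
contact_force: [-0.2, -1.0, -1.2]
width: 0.0234
grasp_force: 78.5
```

```bash
python3 st.py
python3 - <<'E'
from h import *
np.set_printoptions(precision=4,suppress=True)
to((.4406,.3545,.0905),65.5)
d=grab('wrist'); o=manip.get_obs(); p=o['ee_pos']; R=Ro.from_euler('xyz',o['tcp_rot'],degrees=True)
print('hole',proj(d,(.44,.3534,.065),True),'tip+x face',proj(d,R.apply([.0001,0,.0849])+p,True))
g=d['img'].max(2)
for r in range(180,222,2): print(r,g[r,308:344:1])
E
```

```text
fix x,y -0.032622978180229384 0.38112539295673137 F [-0.1898 -0.9656 -1.2389] -0.8854019435387719 M [-0.0036 -0.0386  0.0106] T 37.5 [0.4429 0.3527 0.2405] [179.9881   0.0573  65.0181] 0.023366605727252927
trans [ 0.0056 -0.0194  1.0003] rot [ 0.0001  0.0005 -0.004 ]
hole [322.197  182.9198] tip+x face [325.5856 212.16  ]
180 [88 87 85 87 84 76 59 47 45 46 47 49 50 48 49 50 51 49 48 46 49 51 57 67
 80 87 88 87 78 76 75 75 74 76 73 75]
182 [87 88 87 87 81 65 50 47 47 46 49 49 48 49 50 50 48 50 48 49 51 49 47 63
 74 83 87 86 78 75 74 74 75 74 75 74]
184 [87 87 88 88 79 64 53 49 47 47 50 49 50 50 51 49 50 49 50 50 49 49 47 63
 74 82 87 88 78 74 76 75 75 77 75 75]
186 [88 88 87 87 82 73 60 50 47 47 48 48 51 50 49 49 49 48 52 50 49 50 48 69
 79 85 84 87 87 79 76 74 76 73 75 75]
188 [87 89 88 86 87 83 70 60 53 48 48 47 49 49 49 50 51 49 49 50 50 56 70 77
 82 86 87 83 76 74 76 75 74 74 75 77]
190 [ 89  87  87  88  89  87  82  76  69  61  57  52  49  50  50  50  51  53
  55  60  69  79  81  86  85  85  84  83  75  73  75  74  74  75  76 119]
192 [ 88  86  88  89  88  87  88  85  83  80  77  
[... 1514 characters left out ...]
44 145 145 146 144 145
 145 145 144 144 145 144 145 146 148 156 155 155 156 156 155 155 156 154]
214 [203 178 161 157 156 157 157 112  84  73  72  72  71  73  72  71  72  72
  72  72  74  72  73  73  72  83 108 155 155 155 156 156 154 155 154 156]
216 [205 206 179 160 156 157 156 110  83  73  73  72  71  70  70  70  70  72
  71  69  71  71  71  72  74  72  94 154 154 156 156 155 155 155 155 155]
218 [205 205 205 181 156 156 156  99  76  73  73  70  67  68  70  71  71  72
  70  68  70  70  72  74  73  73  95 153 154 156 154 154 155 154 155 155]
220 [205 205 204 202 184 154 155 117 104 104  99  81  71  69  68  72  71  72
  72  72  70  68  82  97 103 103 110 138 151 153 155 155 153 154 155 154]
```

Emit:
{"name": "step_arm", "arguments": {"motion": [{"translation":[0.007,-0.019,0],"rotation":[0,0.0005,-0.004],"claw":1},{"translation":[0.007,-0.019,0.06],"rotation":[0,0.0005,-0.004],"claw":1},{"translation":[0.007,-0.019,0.15],"rotation":[0,0.0005,-0.004],"claw":1},{"translation":[0.007,-0.019,0.25],"rotation":[0,0.0005,-0.004],"claw":1},{"translation":[0.007,-0.019,0.35],"rotation":[0,0.0005,-0.004],"claw":1},{"translation":[0.007,-0.019,0.45],"rotation":[0,0.0005,-0.004],"claw":1},{"translation":[0.007,-0.019,0.52],"rotation":[0,0.0005,-0.004],"claw":1},{"translation":[0.007,-0.019,0.55],"rotation":[0,0.0005,-0.004],"claw":1},{"translation":[0.007,-0.019,0.55],"rotation":[0,0.0005,-0.004],"claw":1},{"translation":[0.007,-0.019,0.55],"rotation":[0,0.0005,-0.004],"claw":1}]}}

```text
clock: 38.38
ee_pos: [0.4407, 0.3563, 0.1584]
tcp_rot: [180.0, -0.1, 65.6]
contact_force: [-0.7, 0.3, -1.0]
width: 0.0234
grasp_force: 78.5
```

```bash
python3 st.py
python3 - <<'E'
from h import *
np.set_printoptions(precision=4,suppress=True)
to((.4406,.3548,.0905),65.5)
d=grab('wrist'); o=manip.get_obs(); p=o['ee_pos']; R=Ro.from_euler('xyz',o['tcp_rot'],degrees=True)
print('hole',proj(d,(.44,.3534,.065),True),'tip',proj(d,R.apply([-.0003,0,.0849])+p,True))
g=d['img'].max(2)
for r in range(196,224,2): print(r,g[r,308:344:1])
E
```

```text
fix x,y -0.03379709068527082 0.3852110385065923 F [-0.6751  0.2713 -1.0163] 0.4342314811193282 M [ 0.0455 -0.0175  0.0359] T 38.3833 [0.4407 0.3563 0.1584] [179.9895  -0.0594  65.5784] 0.0234106678084682
trans [-0.01    0.0032  0.4529] rot [ 0.0001 -0.0005  0.0007]
hole [326.0476 212.3354] tip [325.519  212.5386]
196 [81 78 78 79 78 80 79 78 77 79 80 77 79 78 78 78 79 78 77 80 78 80 78 77
 77 77 81 89 87 81 78 79 79 78 78 80]
198 [80 80 78 78 77 78 78 79 78 76 78 78 77 79 76 77 79 77 78 79 79 78 80 79
 80 77 78 77 78 79 77 79 77 79 79 79]
200 [78 77 77 77 78 77 76 77 79 78 78 77 76 78 75 75 74 72 72 72 71 71 75 78
 77 77 78 77 77 78 78 79 78 78 77 80]
202 [87 78 77 76 76 77 77 78 78 78 77 76 72 63 60 58 56 55 52 56 56 57 57 59
 66 69 78 78 77 77 79 78 79 80 77 79]
204 [78 78 77 76 79 77 78 78 75 69 64 57 55 51 54 52 52 52 53 51 52 52 53 53
 54 56 61 65 71 76 79 79 77 78 79 78]
206 [78 78 77 76 78 78 76 71 64 56 52 52 51 50 50 52 53 53 53 55 52 50 52 51
 51 50 51 55 59 68 74 79 79 77 80 78]
208 [89 79 77 77 77 75 68 60 53 48 50 52 52 51 54 52 54 53 54 50 52 52 52 49
 50 51 50 49 46 57
[... 196 characters left out ...]
 60 59 58 57 58
 58 57 53 49 47 49 56 69 76 78 78 78]
214 [79 79 77 78 75 71 67 71 75 79 77 77 78 75 75 77 76 76 77 76 76 78 77 76
 76 74 64 50 48 52 61 66 74 77 77 79]
216 [77 78 77 78 77 74 71 75 78 78 78 78 75 74 76 74 78 75 76 76 75 76 76 77
 77 76 73 48 47 59 67 71 75 77 78 78]
218 [90 81 78 78 78 78 71 78 80 79 76 74 71 72 74 73 76 75 76 74 72 73 78 79
 79 79 73 50 56 67 72 75 78 78 79 78]
220 [ 76  78  79  77  77  76  76 104 111 110 105  88  75  72  74  74  75  75
  74  74  72  75  86 104 109 110 102  77  71  72  74  76  78  78  77  78]
222 [ 78  77  76  80  83  80  79 107 112 112 107  86  74  72  74  75  76  74
  75  73  73  74  78 105 113 112 104  81  78  77  78  77  77  79  77  77]
```

Emit:
{"name": "step_arm", "arguments": {"motion": [{"translation":[-0.009,0.005,0],"rotation":[0,0,0],"claw":1},{"translation":[-0.009,0.005,0],"rotation":[0,0,0],"claw":1},{"translation":[-0.009,0.005,0.03],"rotation":[0,0,0],"claw":1},{"translation":[-0.009,0.005,0.06],"rotation":[0,0,0],"claw":1},{"translation":[-0.009,0.005,0.1],"rotation":[0,0,0],"claw":1},{"translation":[-0.009,0.005,0.14],"rotation":[0,0,0],"claw":1},{"translation":[-0.009,0.005,0.18],"rotation":[0,0,0],"claw":1},{"translation":[-0.009,0.005,0.2],"rotation":[0,0,0],"claw":1},{"translation":[-0.009,0.005,0.2],"rotation":[0,0,0],"claw":1},{"translation":[-0.009,0.005,0.2],"rotation":[0,0,0],"claw":1}]}}

```text
clock: 39.27
ee_pos: [0.4406, 0.3548, 0.128]
tcp_rot: [-180.0, -0.0, 65.6]
contact_force: [0.1, -0.3, -1.1]
width: 0.0229
grasp_force: 78.5
```

```bash
python3 st.py; python3 -c "
from h import *
to((.4406,.3548,.0905),65.5)"
```

```text
fix x,y -0.034298809899164596 0.3837442452705999 F [ 0.1126 -0.3016 -1.0745] -0.3203643212563276 M [0.0111 0.0285 0.0604] T 39.2667 [0.4406 0.3548 0.128 ] [-179.9958   -0.0255   65.5848] 0.0229059158354131
trans [ 0.     -0.0003  0.2499] rot [-0.     -0.0002  0.0007]
```

Inside the hole with no contact. Lowering the rest of the way.

Emit:
{"name": "step_arm", "arguments": {"motion": [{"translation":[0,0,0.04],"rotation":[0,0,0],"claw":1},{"translation":[0,0,0.08],"rotation":[0,0,0],"claw":1},{"translation":[0,0,0.12],"rotation":[0,0,0],"claw":1},{"translation":[0,0,0.16],"rotation":[0,0,0],"claw":1},{"translation":[0,0,0.2],"rotation":[0,0,0],"claw":1},{"translation":[0,0,0.22],"rotation":[0,0,0],"claw":1},{"translation":[0,0,0.235],"rotation":[0,0,0],"claw":1},{"translation":[0,0,0.245],"rotation":[0,0,0],"claw":1},{"translation":[0,0,0.249],"rotation":[0,0,0],"claw":1},{"translation":[0,0,0.249],"rotation":[0,0,0],"claw":1}]}}

```text
clock: 40.1
ee_pos: [0.4407, 0.355, 0.091]
tcp_rot: [180.0, -0.1, 65.6]
contact_force: [1.0, 0.3, -0.8]
width: 0.0229
grasp_force: 78.5
```

```bash
python3 st.py
```

```text
fix x,y -0.03414506638687617 0.3839567469606494 F [ 0.9859  0.2624 -0.7767] 0.0027790520219599397 M [-0.0054 -0.0138  0.0151] T 40.1 [0.4407 0.355  0.091 ] [179.9929  -0.0661  65.6001] 0.022860324591254384
```

Emit:
{"name": "step_arm", "arguments": {"motion": [{"translation":[0,0,0.004],"rotation":[0,0,0],"claw":1},{"translation":[0,0,0.006],"rotation":[0,0,0],"claw":1},{"translation":[0,0,0.006],"rotation":[0,0,0],"claw":1},{"translation":[0,0,0.006],"rotation":[0,0,0],"claw":0.4},{"translation":[0,0,0.006],"rotation":[0,0,0],"claw":0.2},{"translation":[0,0,0.006],"rotation":[0,0,0],"claw":0},{"translation":[0,0,0.006],"rotation":[0,0,0],"claw":-0.4},{"translation":[0,0,0.006],"rotation":[0,0,0],"claw":-0.8},{"translation":[0,0,0.006],"rotation":[0,0,0],"claw":-1},{"translation":[0,0,0.006],"rotation":[0,0,0],"claw":-1}]}}

```text
clock: 40.93
ee_pos: [0.4406, 0.355, 0.09]
tcp_rot: [180.0, -0.1, 65.6]
contact_force: [-0.0, 0.2, 0.4]
width: 0.0852
grasp_force: 0.0
```

Emit:
{"name": "step_arm", "arguments": {"motion": [{"translation":[0,0,0],"rotation":[0,0,0],"claw":-1},{"translation":[0,0,0],"rotation":[0,0,0],"claw":-1},{"translation":[0,0,-0.1],"rotation":[0,0,0],"claw":-1},{"translation":[0,0,-0.2],"rotation":[0,0,0],"claw":-1},{"translation":[0,0,-0.35],"rotation":[0,0,0],"claw":-1},{"translation":[0,0,-0.5],"rotation":[0,0,0],"claw":-1},{"translation":[0,0,-0.65],"rotation":[0,0,0],"claw":-1},{"translation":[0,0,-0.8],"rotation":[0,0,0],"claw":-1},{"translation":[0,0,-0.9],"rotation":[0,0,0],"claw":-1},{"translation":[0,0,-0.9],"rotation":[0,0,0],"claw":-1}]}}

```text
clock: 41.77
ee_pos: [0.4417, 0.3555, 0.2279]
tcp_rot: [179.9, -0.3, 65.6]
contact_force: [0.5, 0.6, -0.9]
width: 0.0853
grasp_force: 0.0
```

```bash
python3 st.py
python3 - <<'E'
from h import *
from prof import prof
d=grab('wrist')
g=d['img'].max(2)
for z in(.065,.12): print(z,proj(d,(.44,.3534,z),True))
c=proj(d,(.44,.3534,.12),True).astype(int); print(c)
for r in range(c[1]-36,c[1]+30,4): print(r,''.join('#' if v<38 else ('+' if v<60 else ('-' if v<100 else '.')) for v in g[r,c[0]-40:c[0]+40]))
t=grab('top'); print('top',[prof(t,False,np.arange(a,a+.012,.002)) for a in(-.03,.02)])
E
```

```text
fix x,y -0.03305954476546619 0.3841365769687104 F [ 0.4803  0.6203 -0.8866] 0.47758399555770087 M [ 0.0311 -0.0466  0.0085] T 41.7667 [0.4417 0.3555 0.2279] [179.9169  -0.2991  65.5974] 0.08532480290151499
0.065 [324.16005908 189.07953713]
0.12 [324.2413553  206.53797759]
[324 206]
170 .......-++++++-------------------------------------------------.................
174 .....-----------------------------------------------------------................
178 .......-----------------------+++++++++++++++++++++--------------...............
182 ........-------------------+########################+--------------.............
186 ..........----------------+##########################--------------+............
190 ............--------------###########################+----------------..........
194 ..............-----------#############################+----------...............
198 ................---------#######+-------------++######+---..............-.......
202 ..................-------###++--------------------+##+..........................
206 ....................-----##++-------------------
[... 209 characters left out ...]
.........................-++++++++++---+++++++++++-...........................
222 ................................................................................
226 ................................................................................
230 ................................................................................
234 ................................................................................
top [[80, 81, 82, 82, 82, 82, 81, 80, 79, 78, 77, 77, 84, 97, 120, 143, 163, 175, 181, 172, 150, 122, 98, 78, 69, 69, 73, 75, 74, 71, 71, 80], [125, 110, 96, 85, 78, 76, 76, 77, 78, 78, 77, 76, 74, 79, 97, 128, 154, 172, 180, 175, 155, 126, 98, 75, 63, 60, 62, 64, 65, 63, 61, 62]]
```

The driver stands upright in its hole, with the handle cap where expected. The module's front edge is at 34.9 mm against the stop at 35 mm. Handing in.

```bash
python3 -c "
from plant import workorder
print(workorder.hand_in())"
```

```text
the job is handed in; nothing more can be done
None
```

I handed the job in at about 42 s. By my measurements the module is home against its stop with the cam turned about 97°, and the screwdriver is back upright in its hole; the hand-in gave no verdict.

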